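# Return the rework kit to its shadow-foam tray

### The arm

A 7-joint arm with a two-finger parallel gripper is mounted at the origin on a cart in front of the work surface, level with it; the furniture and walls round the work are solid. World frame = base frame: x ahead of the robot, y to its left, z up, the work surface at z = 0. Lengths are in m, angles in rad, forces in N, time in s.
With the tool pointing down it reaches from about 0.4 to 0.875 m from the base axis. Payload 19.3 kg.
Tool frame: the origin (TCP) lies on the centre line of the jaws, within the pads' length; the fingertips stand 25 mm ahead of it and the grasp point (between the pads) lies 6 mm ahead of it; z points along the fingers, y is the line along which they close (so a half turn about z gives the same grasp; the last joint's range is limited). The gripper opens to 85 mm and grips with 20 to 120 N. Pads are 22 mm wide; open, the fingers measure 114 mm over their backs; the gripper's body (76 mm by 85 mm) begins 54 mm behind the grasp point. The pads swing forward as they close: fully open they stand 13 mm farther back than shut.
Start: joints at [-1.315, 0.521, -0.036, 1.599, 0.021, 1.021, -0.113], TCP at [0.2, 0.592, 0.256] pointing down, gripper open.
Joint ranges: [-2.91, 2.91], [-0.3, 2.13], [-1.5, 1.42], [0.17, 2.43], [-1.26, 4.41], [0.16, 1.93], [-2.52, 2.52]. Speed limits (rad/s): [1.89, 1.89, 2.39, 2.39, 3.01, 3.01, 3.01].

### API

Orientations are given as a unit quaternion [x, y, z, w].
In Python, from cell import env gives the robot as it stands.
- The arm moves only by the tool jog_arm, never from a script. Its argument "plan" is a list of rows, each an object with "xyz": the shift along the tool's x, y, z in m, a list of three; "rot": the turn, a rotation vector about the tool's x, y, z in degrees, a list of three; "hand": the opening, from 0 (shut) to 1 (fully open). In form: [{"xyz": [x, y, z], "rot": [ax, ay, az], "hand": hand}, ...]. A call has 1 to 5 rows; each row is the pose to reach, as a shift and turn from the pose commanded when the call began, along the tool's axes at that moment; what a row does not reach only later rows make up. A row lasts 1/10 s, in which the tool goes at most 50 mm and 8.59 degrees, less where a joint would pass 70% of its speed; a pose out of reach is approached as far as the arm can. A call with a gripper value outside its range is refused whole. The fingers move at their own pace and stop on an object; the grip force is fixed at half the most. Time passes only in rows, so rows that repeat a pose let the fingers close. It gives the time, the measured TCP pose, the force, the opening and the grip force at its end, in the units of the state.
- env.sense(): the state, without advancing time (a new reading comes with each control period).
- env.camera(name): name is "scene" or "top"; returns the picture (480x640x3 uint8, blue, green, red); there is no depth.
- env.calibration(name): a dict with "camera_matrix" (3x3 intrinsics, pixels), "D" ([k1, k2, p1, p2, k3] as OpenCV has them; the pictures are not rectified), "rvec" (rotation vector, rad) and "tvec" (3), from world to camera coordinates, as OpenCV has them. Camera axes: x right, y down, z forward; pixel columns grow to the right and rows downward; lengths in m; the calibration is good to about 2 mm. A picture is of the moment at which its call begins. calibration takes no time and is no camera call.
- env.close_job(): hands the job in; it is judged then, once.
Trained networks look in the newest picture that a camera, given by its name, has taken for a name from the list of things; names that differ only in an ending like _2 or _b are one class to them, and where a whole thing is asked for, a point or a joint stands for the part that bears it (a point fixed in the world has none). Each returns a list of dicts, best first, with "score" (0 to 1); they miss things now and then, are a little off and sometimes report something else, mostly with a low value. They report only what shows in the picture. A call takes as long as a camera call. They do not tell look-alikes from the thing itself.
- env.search_frame(camera, label): "rect" ([left, top, right, bottom] in pixels, round what is visible of it).
The state is a dict: "clock": time; "qpos": joint angles; "dq": joint speeds; "tau": joint torques, N m; "eef_pos": TCP position; "ee_rot": TCP orientation; "force": force on the tool from outside, world axes, zero at the start; "torque": the same for the moment, N m; "opening": finger opening in m; "grip_force": force on a finger pad.
Only numpy, scipy, OpenCV 4.12 (cv2) and the standard library are available. Lean on these libraries where they do the work, as an engineer would, in place of code of your own. Each camera call takes 0.05 s, during which the arm holds its last target. There are 200 camera calls.

### The job

The board-rework kit has to be complete before the tray goes back in the drawer: put the side cutters, the precision screwdriver, the tweezers and the solder spool each into the foam cut-out of its own shape, right way round and fully down in it, the spool standing upright. Leave the tape roll and the flux jar where they are.

Things in the scene. Friction and masses are not known exactly. Their poses are not given: they have to be found in the camera images.
- cutters: side cutters, orange handles, 46 x 125 x 11 mm, 120 g, lying flat; origin at the centre of the underside, y along the tool: jaws (20 mm wide) end at y = -63 mm, the two handles at +63 mm. 42 to 46 mm wide over both handles from y = 10 to 35 mm: pinch across both there, e.g. at y = 13 mm
- driver_axis (a point): precision screwdriver, 154 mm long, 30 g: red round handle 15 mm thick (y = -14 to 73 mm), bare shank 3 mm thick (tip at y = -77 mm). The point is on its axis midway along its length, 7 mm above the table as it lies; y runs from tip to handle. Grip the handle, e.g. at y = 28 mm
- spool: spool of solder wire standing upright, yellow flanges 55 mm across (at z = 0 to 6 and 35 to 40 mm), wire between them 46 mm, 260 g; origin at the centre of its underside. Grip across it from above, on the upper flange, anywhere round
- tweezers: pale steel tweezers, 125 mm long, 14 mm wide over both arms at mid length, 8 mm high, 18 g, lying flat, stiff; origin at the centre of the underside, y along the tool: points at y = -62 mm, joined end at 62 mm. Pinch across both arms, e.g. at y = 10 mm
- insert_cutters: dark foam insert, 72 (x) x 190 (y) x 14 mm, origin under its centre, 2 mm above the table; four lie side by side in a low tray, any order, fixed. Pocket: outline of the side cutters. Seated, their origin is at (0, 10, 5) mm here, jaws to -y. Pocket floor (pale) at z = 5; bevelled: room round the tool 3 mm at the floor, 7 on top. Equally deep finger groove across it, y = -3 to 43.
- insert_driver: dark foam insert, 72 (x) x 190 (y) x 14 mm, origin under its centre, 2 mm above the table; four lie side by side in a low tray, any order, fixed. Pocket: screwdriver outline, long thin shank slot. Seated, its point is at (0, -8, 12) mm here, tip to -y. Pocket floor (pale) at z = 5; bevelled: room round the tool 3 mm at the floor, 7 on top. Equally deep finger groove across it, y = -3 to 43.
- insert_spool: dark foam insert, 72 (x) x 190 (y) x 14 mm, origin under its centre, 2 mm above the table; four lie side by side in a low tray, any order, fixed. Pocket: a round well for the solder spool, no other. Seated, its origin is at (0, 20, 5) mm here, upright. Pocket floor (pale) at z = 5; bevelled: room round the tool 3 mm at the floor, 7 on top. No finger groove.
- insert_tweezers: dark foam insert, 72 (x) x 190 (y) x 14 mm, origin under its centre, 2 mm above the table; four lie side by side in a low tray, any order, fixed. Pocket: slim pointed outline of the tweezers. Seated, their origin is at (0, 10, 5) mm here, points to -y. Pocket floor (pale) at z = 5; bevelled: room round the tool 3 mm at the floor, 7 on top. Equally deep finger groove across it, y = -3 to 43.
- kapton_roll: roll of amber tape lying among the tools, 60 mm across, 12 mm high, origin under its centre; not part of the kit
- flux_jar: flux jar with a black lid, 46 mm across, 32 mm high, origin under its centre; not part of the kit
Mind the look-alikes: they are no part of the job. Of the things that look like the spool, the larger one is meant.

How it is judged:
By the outcome, as a careful person would: the job done as asked, in the order asked, and still so for the second after the job is handed in, with the robot touching nothing.
It also fails if it takes over 99 s, if anything falls off the work surface, if the arm or the gripper's body presses on something with over 40 N, if the wrist force passes 120 N, or if a joint passes its speed limit or range.

## Working session

There is one attempt and no reset: what is moved stays moved. The work goes in short steps, Python scripts to look and compute and a tool call to move; the robot and the scene stay as the last step left them, time stands still between calls to the robot, and variables do not carry over. Pictures are saved under pics/ and viewed, at most 19 in all, crops included, and the job is handed in when it is done.

Besides the shell and the picture viewer there is one more tool, called after "Request:" by a JSON object that holds its "api" and its "payload", one argument or row to a line. jog_arm: Moves the arm, as the interface text tells. Its arguments: {"type":"object","properties":{"plan":{"type":"array"}},"required":["plan"]}

```bash
ls; mkdir -p pics; python3 - <<'E'
from cell import env
import cv2
s=env.sense(); print({k:(v if k!='tau' else 0) for k,v in s.items()})
for c in ("top","scene"):
    cv2.imwrite(f"pics/{c}0.png",env.camera(c))
    print(c,env.calibration(c))
    for l in ["cutters","driver_axis","spool","tweezers","insert_cutters","insert_driver","insert_spool","insert_tweezers","kapton_roll","flux_jar"]:
        print(l,[(round(d["score"],2),[int(x) for x in d["rect"]]) for d in env.search_frame(c,l)][:4])
E
```

```text
pics
{'clock': 0.0, 'qpos': array([-1.31518403,  0.52198214, -0.03632841,  1.60000787,  0.02120784,
        1.02107654, -0.11277978]), 'dq': array([ 0.0002081 , -0.00146101,  0.00065823,  0.00071653, -0.00085042,
       -0.00116498, -0.00069505]), 'tau': 0, 'eef_pos': array([0.19998602, 0.59182102, 0.25574561]), 'ee_rot': array([ 1.62179030e-01,  9.86761200e-01, -5.42298060e-04, -4.69519109e-05]), 'force': array([-0.79077961, -0.08461303,  0.66265878]), 'torque': array([-0.02179199, -0.00419903,  0.00194811]), 'grip_force': 0.0, 'opening': 0.08540923354724211}
top {'camera_matrix': array([[541.06231996,   0.        , 316.70215512],
       [  0.        , 541.06231996, 229.94774522],
       [  0.        ,   0.        ,   1.        ]]), 'D': array([-0.01115958,  0.        ,  0.        ,  0.        ,  0.        ]), 'rvec': array([ 2.11229756, -2.1084547 ,  0.21701888]), 'tvec': array([0.1101069 , 0.51541548, 1.32403718])}
cutters [(0.69, [331, 178, 372, 194])]
driver_axis [(0.78, [200, 264, 232, 269])]
spool [(0.76, [175, 207, 192, 222]), (0.67, [277, 261, 297, 285])]
tweezers []
insert_
[... 476 characters left out ...]
42198628]), 'tvec': array([-0.30295259,  0.30333087,  0.76237179])}
cutters [(0.95, [343, 220, 388, 256]), (0.45, [406, 262, 508, 328])]
driver_axis [(0.59, [190, 193, 214, 213])]
spool [(0.83, [231, 228, 257, 255]), (0.74, [218, 156, 235, 177])]
tweezers [(0.72, [298, 267, 350, 284])]
insert_cutters [(0.75, [340, 320, 453, 415]), (0.61, [190, 193, 211, 214])]
insert_driver [(0.6, [383, 280, 495, 354])]
insert_spool [(0.84, [362, 304, 476, 382]), (0.49, [292, 294, 317, 325])]
insert_tweezers [(0.56, [408, 262, 505, 329]), (0.29, [232, 228, 257, 254])]
kapton_roll [(0.88, [259, 274, 293, 301]), (0.36, [405, 260, 508, 327]), (0.21, [362, 304, 476, 381])]
flux_jar [(0.61, [294, 297, 317, 324])]
```

```bash
python3 - <<'E'
import cv2
a=cv2.imread("pics/top0.png")[160:330,150:500]; cv2.imwrite("pics/t1.png",cv2.resize(a,None,fx=2.28,fy=2.28,interpolation=cv2.INTER_CUBIC))
a=cv2.imread("pics/scene0.png")[130:430,150:550]; cv2.imwrite("pics/s1.png",cv2.resize(a,None,fx=2,fy=2,interpolation=cv2.INTER_CUBIC))
E
```

```text
(no output)
```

View pics/t1.png

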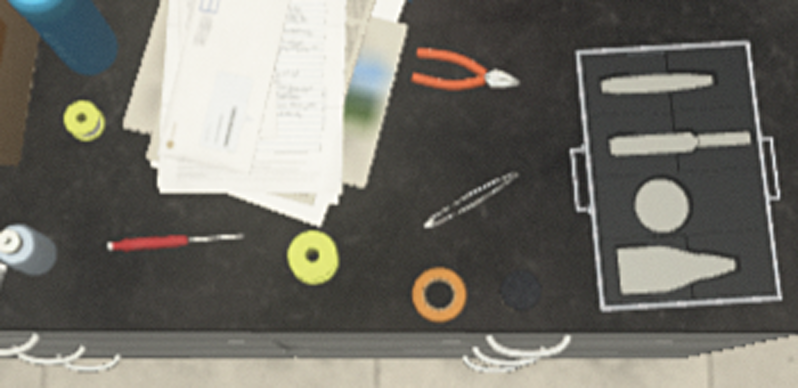

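View pics/s1.png

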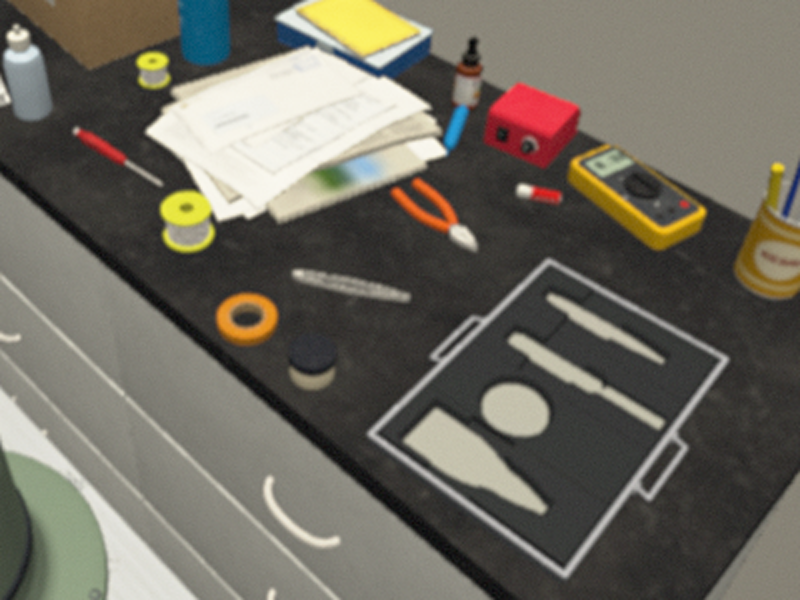

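```bash
cat > h.py <<'E'
from cell import env
import cv2, numpy as np
def unproj(cam,px,z):
    c=env.calibration(cam); R=cv2.Rodrigues(c["rvec"])[0]
    u=cv2.undistortPoints(np.float64(px).reshape(-1,1,2),c["camera_matrix"],c["D"])[:,0]
    d=np.c_[u,np.ones(len(u))]@R; o=-R.T@c["tvec"]
    return (o+d*((z-o[2])/d[:,2])[:,None])[:,:2]
def proj(cam,p):
    c=env.calibration(cam)
    return cv2.projectPoints(np.float64(p).reshape(-1,3),c["rvec"],c["tvec"],c["camera_matrix"],c["D"])[0][:,0]
def ortho(cam,img,z,x0,x1,y0,y1,s=0.001):
    """rows: x decreasing downward (x1 at top), cols: y decreasing to the right"""
    xs=np.arange(x1,x0,-s); ys=np.arange(y1,y0,-s)
    X,Y=np.meshgrid(xs,ys,indexing="ij")
    p=proj(cam,np.c_[X.ravel(),Y.ravel(),np.full(X.size,z)]).astype(np.float32).reshape(*X.shape,2)
    return cv2.remap(img,p[...,0],p[...,1],cv2.INTER_CUBIC)
E
python3 - <<'E'
from h import *
for c in ("top","scene"):
    img=cv2.imread(f"pics/{c}0.png")
    cal=env.calibration(c); print(c,"campos",(-cv2.Rodrigues(cal["rvec"])[0].T@cal["tvec"]).round(3))
    hsv=cv2.cvtColor(img,cv2.COLOR_BGR2HSV)
    H,S,V=cv2.split(hsv)
    m={"orange":((H>3)&(H<13)&(S>150)&(V>110),.005),"red":(((H<4)|(H>172))&(S>120)&(V>60),.007),
       "yellow":((H>22)&(H<36)&(S>100)&(V>110),.04),"amber":((H>=10)&(H<20)&(S>150)&(V>110),.006),"pale":((S<60)&(V>110),.007)}
    for n,(k,z) in m.items():
        N,L,st,_=cv2.connectedComponentsWithStats(k.astype(np.uint8))
        for i in range(1,N):
            if st[i,4]<50: continue
            v,u=np.nonzero(L==i)
            P=unproj(c,np.c_[u,v],z)
            if P[:,1].max()>0.9 or len(P)>4000: continue
            r=cv2.minAreaRect((P*1000).astype(np.float32))
            print(n,(int(u.mean()),int(v.mean())),"n",len(P),"mean",P.mean(0).round(4),"rect",np.round(r[0],1),np.round(r[1],1),round(r[2],1))
from h import *
a=ortho("top",cv2.imread("pics/top0.png"),.007,.36,.72,-.34,.46); b=ortho("scene",cv2.imread("pics/scene0.png"),.007,.46,.7,-.34,.46)
cv2.imwrite("pics/o1.png",np.vstack([a[:,:],b])); print(a.shape,b.shape)
E
```

```text
top campos [0.231 0.107 1.402]
orange (347, 190) n 239 mean [0.6332 0.0297] rect [633.8  29.9] [83.1 44.9] 80.7
red (346, 118) n 1103 mean [0.8401 0.0292] rect [838.5  27.9] [104.7  92.4] 8.2
red (377, 150) n 64 mean [ 0.7472 -0.053 ] rect [747.1 -54. ] [15.1 32.8] 27.6
red (215, 266) n 156 mean [0.4287 0.3739] rect [428.7 374.2] [13.1 81. ] 4.0
yellow (237, 118) n 1916 mean [0.8259 0.3257] rect [826.5 326.6] [147.4 104.1] 82.9
yellow (186, 212) n 222 mean [0.5651 0.4501] rect [564. 449.] [49.7 40. ] 45.6
yellow (286, 272) n 405 mean [0.4081 0.1862] rect [408.1 186.1] [58.7 55.8] 0.5
amber (342, 288) n 210 mean [0.3704 0.0455] rect [370.   45.6] [56.7 56.8] 0.1
pale (56, 26) n 64 mean [1.1215 0.8609] rect [1122.6  860.6] [52.1 43.2] 59.3
pale (630, 102) n 178 mean [ 0.8892 -0.7602] rect [ 893.4 -762.3] [ 47.1 111.2] 53.6
pale (387, 120) n 207 mean [ 0.8344 -0.0844] rect [834.7 -84.4] [31.6 54.9] 77.4
pale (444, 238) n 977 mean [ 0.5045 -0.2238] rect [ 511.2 -227.6] [307.8 236.1] 3.5
pale (369, 194) n 93 mean [ 0.6222 -0.0287] rect [623.6 -31. ] [22.2 37.4] 0.1
pale (436, 196) n 332 m
[... 2275 characters left out ...]
4] 66.9
pale (427, 339) n 2010 mean [ 0.5006 -0.2382] rect [ 518.1 -228.4] [311.6 237.7] 3.5
pale (324, 272) n 393 mean [0.4806 0.0067] rect [480.7   6.3] [ 22.6 125.9] 30.6
pale (450, 293) n 424 mean [ 0.622 -0.209] rect [ 621.1 -211.6] [ 22.6 130.9] 3.5
pale (439, 318) n 653 mean [ 0.5512 -0.23  ] rect [ 549.6 -234.5] [ 23.7 162.4] 3.5
pale (407, 334) n 710 mean [ 0.4759 -0.2105] rect [ 476.7 -210.4] [59.4 60.7] 38.0
pale (384, 359) n 1424 mean [ 0.4028 -0.2137] rect [ 403.7 -225.1] [ 53.4 132.8] 4.2
pale (75, 369) n 2808 mean [0.005  0.1405] rect [  4.7 132. ] [ 89.2 141.6] 75.9
pale (23, 451) n 2981 mean [-0.1151  0.0605] rect [-121.1   63.7] [ 72.6 197.1] 4.0
(360, 800, 3) (240, 800, 3)
```

View pics/o1.png

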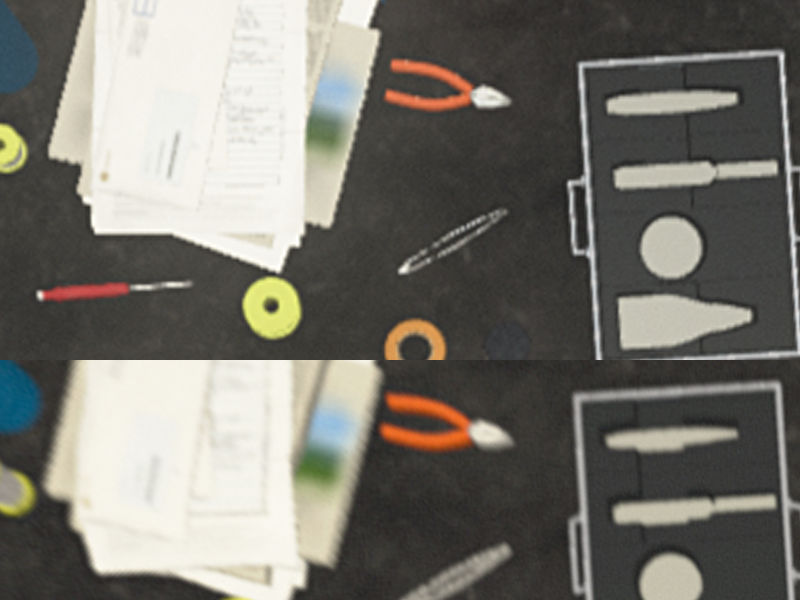

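```bash
cat >> h.py <<'E'
import sys
def go(x,y,phi,z=None):
    """shift in tool axes [m] and turn about tool z [deg] from the measured pose to (x,y,z, tool-y at phi deg)"""
    from scipy.spatial.transform import Rotation as Ro
    s=env.sense(); R=Ro.from_quat(s["ee_rot"]).as_matrix()
    f=np.degrees(np.arctan2(R[1,1],R[0,1])); p=s["eef_pos"]
    d=R.T@(np.array([x,y,p[2] if z is None else z])-p)
    print("t",round(s["clock"],2),"pos",p.round(4),"phi",round(f,2),"F",s["force"].round(1),"open",round(s["opening"],4),"grip",round(s["grip_force"],1),
      "\n shift",d.round(4),"turn",round((f-phi+180)%360-180,2),"xaxis",R[:,0].round(3),"yaxis",R[:,1].round(3),"tilt",R[:,2].round(3),"q",s["qpos"].round(2))
E
python3 - <<'E'
from h import *
a=ortho("top",cv2.imread("pics/top0.png"),.004,.42,.54,-.08,.1,.0005); b=ortho("scene",cv2.imread("pics/scene0.png"),.004,.42,.54,-.08,.1,.0005)
cv2.imwrite("pics/o2.png",cv2.resize(np.hstack([a,b]),None,fx=1.1,fy=1.1))
go(.430,.374,4,.15)
E
```

```text
t 1.1 pos [0.2001 0.5921 0.2563] phi 71.33 F [ 0.3 -0.7  0.2] open 0.0854 grip 0.0 
 shift [-0.2876 -0.133   0.1063] turn 67.33 xaxis [-0.947  0.32  -0.   ] yaxis [ 0.32   0.947 -0.   ] tilt [-0. -0. -1.] q [-1.32  0.52 -0.04  1.6   0.02  1.02 -0.11]
```

View pics/o2.png

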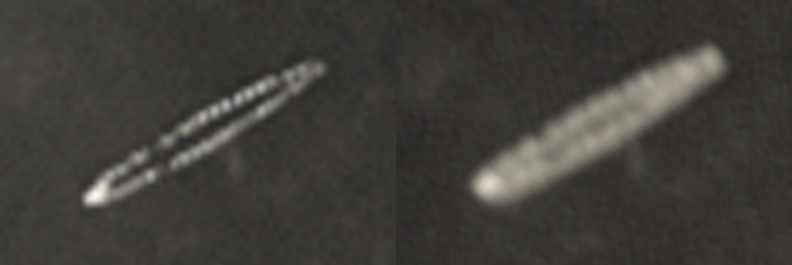

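Request:
{"api": "jog_arm", "payload": {
  "plan": [
    {"xyz": [-0.203, -0.137, 0], "rot": [0, 0, 40.6], "hand": 1},
    {"xyz": [-0.203, -0.137, 0], "rot": [0, 0, 40.6], "hand": 1},
    {"xyz": [-0.203, -0.137, 0], "rot": [0, 0, 40.6], "hand": 1},
    {"xyz": [-0.203, -0.137, 0], "rot": [0, 0, 40.6], "hand": 1},
    {"xyz": [-0.203, -0.137, 0], "rot": [0, 0, 40.6], "hand": 1}
  ]
}}

```text
clock: 1.6
eef_pos: [0.3497, 0.3953, 0.2566]
ee_rot: [0.497, 0.868, 0.0, 0.0]
force: [1.5, 1.0, 0.0]
opening: 0.0853
grip_force: 0.0
```

Request:
{"api": "jog_arm", "payload": {
  "plan": [
    {"xyz": [-0.243, 0.0285, 0], "rot": [0, 0, 40], "hand": 1},
    {"xyz": [-0.243, 0.0285, 0], "rot": [0, 0, 40], "hand": 1},
    {"xyz": [-0.243, 0.0285, 0], "rot": [0, 0, 40], "hand": 1},
    {"xyz": [-0.243, 0.0285, 0], "rot": [0, 0, 40], "hand": 1},
    {"xyz": [-0.243, 0.0285, 0], "rot": [0, 0, 40], "hand": 1}
  ]
}}

```text
clock: 2.1
eef_pos: [0.4984, 0.2009, 0.2567]
ee_rot: [0.764, 0.645, 0.0, 0.0]
force: [0.8, 0.9, 0.3]
opening: 0.0855
grip_force: 0.0
```

Request:
{"api": "jog_arm", "payload": {
  "plan": [
    {"xyz": [-0.1545, 0.1635, 0], "rot": [0, 0, 0], "hand": 1},
    {"xyz": [-0.1545, 0.1635, 0], "rot": [0, 0, 0], "hand": 1},
    {"xyz": [-0.1545, 0.1635, 0], "rot": [0, 0, 0], "hand": 1},
    {"xyz": [-0.1545, 0.1635, 0.05], "rot": [0, 0, 0], "hand": 1},
    {"xyz": [-0.1545, 0.1635, 0.1], "rot": [0, 0, 0], "hand": 1}
  ]
}}

```text
clock: 2.6
eef_pos: [0.6292, 0.0303, 0.1844]
ee_rot: [0.763, 0.646, 0.002, 0.002]
force: [1.1, 2.3, -1.2]
opening: 0.0854
grip_force: 0.0
```

```bash
python3 - <<'E'
from h import *
go(.634,.024,-9.3,.0265)
E
```

```text
t 2.6 pos [0.6292 0.0303 0.1844] phi -9.44 F [ 1.1  2.3 -1.2] open 0.0854 grip 0.0 
 shift [-0.0055  0.0049  0.158 ] turn -0.14 xaxis [0.164 0.986 0.001] yaxis [ 0.986 -0.164  0.006] tilt [ 0.006 -0.    -1.   ] q [-0.39  0.64  0.38  1.67 -0.29  0.88 -0.06]
```

Request:
{"api": "jog_arm", "payload": {
  "plan": [
    {"xyz": [0, 0, 0], "rot": [0, 0, 0], "hand": 1},
    {"xyz": [0, 0, 0], "rot": [0, 0, 0], "hand": 1},
    {"xyz": [0, 0, 0], "rot": [0, 0, 0], "hand": 1}
  ]
}}

```text
clock: 2.9
eef_pos: [0.6265, 0.0351, 0.1845]
ee_rot: [0.762, 0.648, 0.001, 0.0]
force: [0.3, 0.2, 0.3]
opening: 0.0856
grip_force: 0.0
```

```bash
python3 - <<'E'
from h import *
go(.634,.024,-9.3,.0265)
E
```

```text
t 2.9 pos [0.6265 0.0351 0.1845] phi -9.21 F [0.3 0.2 0.3] open 0.0856 grip 0.0 
 shift [-0.0099  0.0089  0.158 ] turn 0.09 xaxis [0.16  0.987 0.001] yaxis [ 0.987 -0.16   0.001] tilt [ 0.002  0.001 -1.   ] q [-0.4   0.64  0.37  1.68 -0.29  0.88 -0.07]
```

Request:
{"api": "jog_arm", "payload": {
  "plan": [
    {"xyz": [-0.01, 0.009, 0.05], "rot": [0, 0, 0], "hand": 1},
    {"xyz": [-0.01, 0.009, 0.095], "rot": [0, 0, 0], "hand": 1},
    {"xyz": [-0.01, 0.009, 0.13], "rot": [0, 0, 0], "hand": 1},
    {"xyz": [-0.01, 0.009, 0.157], "rot": [0, 0, 0], "hand": 1},
    {"xyz": [-0.01, 0.009, 0.157], "rot": [0, 0, 0], "hand": 1}
  ]
}}

```text
clock: 3.4
eef_pos: [0.6323, 0.0241, 0.0247]
ee_rot: [0.761, 0.648, -0.001, -0.001]
force: [-0.4, 0.3, 1.2]
opening: 0.0858
grip_force: 0.0
```

Request:
{"api": "jog_arm", "payload": {
  "plan": [
    {"xyz": [0, 0, 0], "rot": [0, 0, 0], "hand": 0.6},
    {"xyz": [0, 0, 0], "rot": [0, 0, 0], "hand": 0.4},
    {"xyz": [0, 0, 0], "rot": [0, 0, 0], "hand": 0.4},
    {"xyz": [0, 0, 0], "rot": [0, 0, 0], "hand": 0.4},
    {"xyz": [0, 0, 0], "rot": [0, 0, 0], "hand": 0.4}
  ]
}}

```text
clock: 3.9
eef_pos: [0.6344, 0.0231, 0.0286]
ee_rot: [0.762, 0.648, 0.001, 0.0]
force: [-5.2, 0.6, 21.2]
opening: 0.0408
grip_force: 57.9
```

```bash
python3 - <<'E'
from h import *
go(.634,.024,-9.3,.0265)
E
```

```text
t 3.9 pos [0.6344 0.0231 0.0286] phi -9.26 F [-5.2  0.6 21.2] open 0.0408 grip 57.9 
 shift [ 0.0008 -0.0005  0.0021] turn 0.04 xaxis [0.161 0.987 0.001] yaxis [ 0.987 -0.161  0.002] tilt [ 0.002  0.001 -1.   ] q [-0.31  0.86  0.28  1.71 -0.37  0.62  0.02]
```

Request:
{"api": "jog_arm", "payload": {
  "plan": [
    {"xyz": [0, 0, -0.03], "rot": [0, 0, 0], "hand": 0.3},
    {"xyz": [0, 0, -0.07], "rot": [0, 0, 0], "hand": 0.3},
    {"xyz": [0, 0, -0.1], "rot": [0, 0, 0], "hand": 0.3},
    {"xyz": [-0.035, -0.025, -0.12], "rot": [0, 0, -3], "hand": 0.3},
    {"xyz": [-0.07, -0.05, -0.12], "rot": [0, 0, -6], "hand": 0.3}
  ]
}}

```text
clock: 4.4
eef_pos: [0.5736, -0.0384, 0.1495]
ee_rot: [0.726, 0.688, 0.002, 0.002]
force: [1.5, -2.6, -2.4]
opening: 0.0409
grip_force: 59.3
```

```bash
python3 - <<'E'
from h import *
go(.3997,-.2114,3.5,.15)
E
```

```text
t 4.4 pos [ 0.5736 -0.0384  0.1495] phi -3.05 F [ 1.5 -2.6 -2.4] open 0.0409 grip 59.3 
 shift [-0.182  -0.1644 -0.0014] turn -6.55 xaxis [0.053 0.999 0.   ] yaxis [ 0.999 -0.053  0.005] tilt [ 0.005  0.    -1.   ] q [-0.26  0.6   0.32  1.84 -0.27  0.73  0.16]
```

Request:
{"api": "jog_arm", "payload": {
  "plan": [
    {"xyz": [-0.035, -0.03, 0], "rot": [0, 0, -2], "hand": 0.3},
    {"xyz": [-0.07, -0.063, 0], "rot": [0, 0, -4], "hand": 0.3},
    {"xyz": [-0.105, -0.095, 0], "rot": [0, 0, -6], "hand": 0.3},
    {"xyz": [-0.14, -0.127, 0], "rot": [0, 0, -6.5], "hand": 0.3},
    {"xyz": [-0.17, -0.155, 0], "rot": [0, 0, -6.5], "hand": 0.3}
  ]
}}

```text
clock: 4.9
eef_pos: [0.4068, -0.2006, 0.1472]
ee_rot: [0.687, 0.727, 0.0, 0.001]
force: [0.7, -1.3, -1.3]
opening: 0.0409
grip_force: 59.3
```

Request:
{"api": "jog_arm", "payload": {
  "plan": [
    {"xyz": [0, 0, 0.05], "rot": [0, 0, 0], "hand": 0.3},
    {"xyz": [0, 0, 0.05], "rot": [0, 0, 0], "hand": 0.3},
    {"xyz": [0, 0, 0.05], "rot": [0, 0, 0], "hand": 0.3}
  ]
}}

```text
clock: 5.2
eef_pos: [0.4084, -0.199, 0.0968]
ee_rot: [0.687, 0.727, -0.0, -0.001]
force: [0.2, 0.7, -0.6]
opening: 0.0403
grip_force: 60.0
```

```bash
python3 - <<'E'
from h import *
go(.3997,-.2114,3.5,.037)
a,b=env.camera("top"),env.camera("scene")
cv2.imwrite("pics/c_top.png",a);cv2.imwrite("pics/c_sc.png",b)
k=dict(fx=2.2,fy=2.2,interpolation=cv2.INTER_CUBIC)
cv2.imwrite("pics/v1.png",np.hstack([cv2.resize(a[190:330,390:520],(400,430)),cv2.resize(b[230:440,300:500],(400,430))]))
E
```

```text
t 5.2 pos [ 0.4084 -0.199   0.0968] phi 3.23 F [ 0.2  0.7 -0.6] open 0.0403 grip 60.0 
 shift [-0.012  -0.0094  0.0598] turn -0.27 xaxis [-0.056  0.998  0.001] yaxis [ 0.998  0.056 -0.001] tilt [-0.001  0.001 -1.   ] q [ 0.15  0.54  0.23  2.17 -0.27  0.45  0.65]
```

View pics/v1.png

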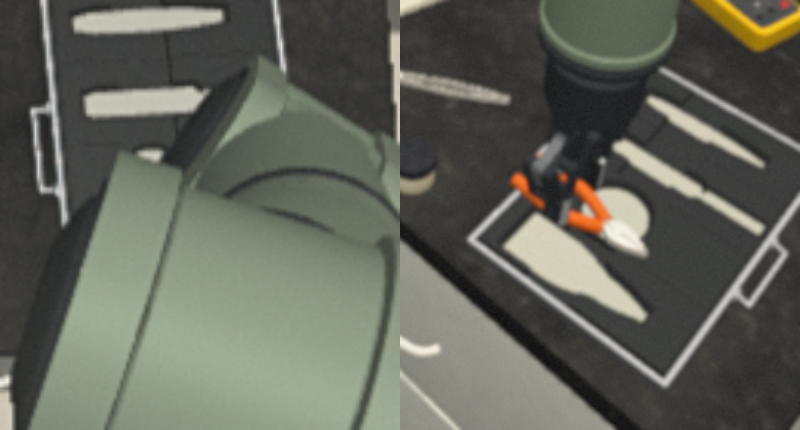

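```bash
python3 - <<'E'
from h import *
b=cv2.imread("pics/c_sc.png")
o=ortho("scene",b,.0735,.35,.47,-.31,-.12,.0005)
c=ortho("scene",cv2.imread("pics/scene0.png"),.005,.57,.69,-.085,.105,.0005)
cv2.imwrite("pics/v2.png",np.vstack([o,c]))
E
```

```text
(no output)
```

View pics/v2.png

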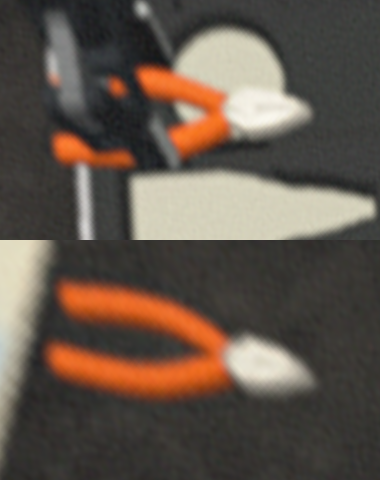

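Request:
{"api": "jog_arm", "payload": {
  "plan": [
    {"xyz": [-0.012, -0.0095, 0.01], "rot": [0, 0, -0.3], "hand": 0.3},
    {"xyz": [-0.012, -0.0095, 0.03], "rot": [0, 0, -0.3], "hand": 0.3},
    {"xyz": [-0.012, -0.0095, 0.048], "rot": [0, 0, -0.3], "hand": 0.3},
    {"xyz": [-0.012, -0.0095, 0.05], "rot": [0, 0, -0.3], "hand": 0.3},
    {"xyz": [-0.012, -0.0095, 0.05], "rot": [0, 0, -0.3], "hand": 0.3}
  ]
}}

```text
clock: 5.8
eef_pos: [0.4003, -0.2116, 0.0473]
ee_rot: [0.685, 0.729, 0.0, 0.0]
force: [0.4, 0.1, -1.5]
opening: 0.0404
grip_force: 60.0
```

Request:
{"api": "jog_arm", "payload": {
  "plan": [
    {"xyz": [0, 0, 0.004], "rot": [0, 0, 0], "hand": 0.3},
    {"xyz": [0, 0, 0.008], "rot": [0, 0, 0], "hand": 0.3},
    {"xyz": [0, 0, 0.009], "rot": [0, 0, 0], "hand": 0.3},
    {"xyz": [0, 0, 0.009], "rot": [0, 0, 0], "hand": 0.3}
  ]
}}

```text
clock: 6.2
eef_pos: [0.3996, -0.2117, 0.0372]
ee_rot: [0.685, 0.729, -0.0, -0.0]
force: [-0.5, -0.1, -1.7]
opening: 0.0406
grip_force: 60.0
```

```bash
python3 - <<'E'
from h import *
go(.3997,-.2114,3.5,.037)
b=env.camera("scene");cv2.imwrite("pics/c2.png",b)
cv2.imwrite("pics/v3.png",cv2.resize(b[270:430,300:480],None,fx=3.3,fy=3.3,interpolation=cv2.INTER_CUBIC))
E
```

```text
t 6.2 pos [ 0.3996 -0.2117  0.0372] phi 3.54 F [-0.5 -0.1 -1.7] open 0.0406 grip 60.0 
 shift [0.0003 0.0002 0.0002] turn 0.04 xaxis [-0.062  0.998  0.   ] yaxis [ 0.998  0.062 -0.   ] tilt [-0.  0. -1.] q [ 0.24  0.66  0.15  2.19 -0.31  0.31  0.72]
```

View pics/v3.png

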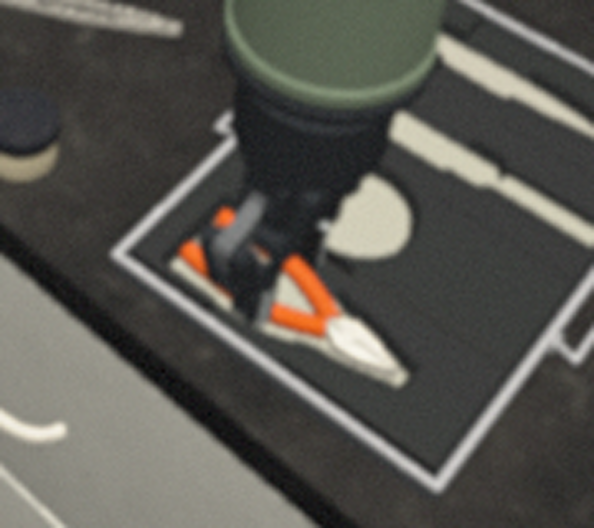

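Request:
{"api": "jog_arm", "payload": {
  "plan": [
    {"xyz": [0, 0, 0.001], "rot": [0, 0, 0], "hand": 0.3},
    {"xyz": [0, 0, 0.001], "rot": [0, 0, 0], "hand": 0.55},
    {"xyz": [0, 0, 0.001], "rot": [0, 0, 0], "hand": 0.6},
    {"xyz": [0, 0, 0.001], "rot": [0, 0, 0], "hand": 0.6}
  ]
}}

```text
clock: 6.65
eef_pos: [0.3996, -0.2117, 0.0362]
ee_rot: [0.685, 0.729, -0.0, 0.0]
force: [-0.5, -0.1, -0.1]
opening: 0.0512
grip_force: 0.0
```

Request:
{"api": "jog_arm", "payload": {
  "plan": [
    {"xyz": [0, 0, -0.01], "rot": [0, 0, 0], "hand": 0.6},
    {"xyz": [0, 0, -0.04], "rot": [0, 0, 0], "hand": 0.7},
    {"xyz": [0, 0, -0.08], "rot": [0, 0, 0], "hand": 0.8},
    {"xyz": [0, 0, -0.12], "rot": [0, 0, 0], "hand": 0.8},
    {"xyz": [0, 0, -0.14], "rot": [0, 0, 0], "hand": 0.8}
  ]
}}

```text
clock: 7.15
eef_pos: [0.4, -0.212, 0.1796]
ee_rot: [0.685, 0.728, 0.001, 0.001]
force: [-0.3, 0.2, 0.6]
opening: 0.069
grip_force: 0.0
```

```bash
python3 - <<'E'
from h import *
go(.430,.374,4,.15)
E
```

```text
t 7.15 pos [ 0.4    -0.212   0.1796] phi 3.5 F [-0.3  0.2  0.6] open 0.069 grip 0.0 
 shift [0.5831 0.0657 0.0293] turn -0.5 xaxis [-0.061  0.998 -0.001] yaxis [0.998 0.061 0.003] tilt [ 0.003 -0.001 -1.   ] q [ 0.1   0.39  0.32  2.13 -0.2   0.65  0.62]
```

Request:
{"api": "jog_arm", "payload": {
  "plan": [
    {"xyz": [0.2155, 0.113, 0], "rot": [0, 0, 0], "hand": 0.8},
    {"xyz": [0.2155, 0.113, 0], "rot": [0, 0, 0], "hand": 0.8},
    {"xyz": [0.2155, 0.113, 0], "rot": [0, 0, 0], "hand": 0.8},
    {"xyz": [0.2155, 0.113, 0], "rot": [0, 0, 0], "hand": 0.8},
    {"xyz": [0.2155, 0.113, 0], "rot": [0, 0, 0], "hand": 0.8}
  ]
}}

```text
clock: 7.65
eef_pos: [0.4996, 0.013, 0.177]
ee_rot: [0.685, 0.729, 0.0, 0.0]
force: [0.5, -1.3, 0.5]
opening: 0.0685
grip_force: 0.0
```

Request:
{"api": "jog_arm", "payload": {
  "plan": [
    {"xyz": [0.2395, 0.0146, 0], "rot": [0, 0, 0], "hand": 0.6},
    {"xyz": [0.2395, 0.0146, 0], "rot": [0, 0, 0], "hand": 0.6},
    {"xyz": [0.2395, 0.0146, 0], "rot": [0, 0, 0], "hand": 0.6},
    {"xyz": [0.2395, 0.0146, 0], "rot": [0, 0, 0], "hand": 0.6},
    {"xyz": [0.2395, 0.0146, 0], "rot": [0, 0, 0], "hand": 0.6}
  ]
}}

```text
clock: 8.15
eef_pos: [0.4981, 0.2534, 0.177]
ee_rot: [0.684, 0.729, 0.0, -0.0]
force: [0.6, -0.2, -0.1]
opening: 0.0513
grip_force: 0.0
```

Request:
{"api": "jog_arm", "payload": {
  "plan": [
    {"xyz": [0.126, -0.0624, 0.02], "rot": [0, 0, 0], "hand": 0.5},
    {"xyz": [0.126, -0.0624, 0.02], "rot": [0, 0, 0], "hand": 0.5},
    {"xyz": [0.126, -0.0624, 0.02], "rot": [0, 0, 0], "hand": 0.5},
    {"xyz": [0.126, -0.0624, 0.05], "rot": [0, 0, 0], "hand": 0.5},
    {"xyz": [0.126, -0.0624, 0.05], "rot": [0, 0, 0], "hand": 0.5}
  ]
}}

```text
clock: 8.65
eef_pos: [0.4269, 0.3721, 0.1243]
ee_rot: [0.684, 0.729, -0.002, 0.0]
force: [-0.8, -0.7, 0.3]
opening: 0.0428
grip_force: 0.0
```

Request:
{"api": "jog_arm", "payload": {
  "plan": [
    {"xyz": [0, 0, 0], "rot": [0, 0, 0], "hand": 0.5}
  ]
}}

```text
clock: 8.75
eef_pos: [0.4293, 0.3712, 0.1269]
ee_rot: [0.685, 0.728, -0.0, 0.0]
force: [0.3, -0.2, 1.0]
opening: 0.0427
grip_force: 0.0
```

```bash
python3 - <<'E'
from h import *
go(.430,.374,4,.036)
cv2.imwrite("pics/c3.png",env.camera("scene")); a=env.camera("top"); cv2.imwrite("pics/c3t.png",a)
a=ortho("top",a,.007,.35,.71,-.34,.0); cv2.imwrite("pics/v4.png",np.hstack([a,ortho("top",cv2.imread("pics/c3t.png"),.011,.32,.68,-.34,.06)]))
E
```

```text
t 8.75 pos [0.4293 0.3712 0.1269] phi 3.46 F [ 0.3 -0.2  1. ] open 0.0427 grip 0.0 
 shift [0.0028 0.0009 0.0909] turn -0.54 xaxis [-0.06   0.998 -0.001] yaxis [ 0.998  0.06  -0.   ] tilt [-0.    -0.001 -1.   ] q [-1.    0.62  0.26  1.87 -0.24  0.68 -0.54]Traceback (most recent call last):
  File "<stdin>", line 4, in <module>
    return _nx.concatenate(arrs, 1, dtype=dtype, casting=casting)
           ~~~~~~~~~~~~~~~^^^^^^^^^^^^^^^^^^^^^^^^^^^^^^^^^^^^^^^
ValueError: all the input array dimensions except for the concatenation axis must match exactly, but along dimension 0, the array at index 0 has size 360 and the array at index 1 has size 361
```

Request:
{"api": "jog_arm", "payload": {
  "plan": [
    {"xyz": [0.003, 0.001, 0.045], "rot": [0, 0, -0.5], "hand": 0.5},
    {"xyz": [0.003, 0.001, 0.08], "rot": [0, 0, -0.5], "hand": 0.5},
    {"xyz": [0.003, 0.001, 0.092], "rot": [0, 0, -0.5], "hand": 0.5},
    {"xyz": [0.003, 0.001, 0.092], "rot": [0, 0, -0.5], "hand": 0.5}
  ]
}}

```text
clock: 9.25
eef_pos: [0.43, 0.3744, 0.034]
ee_rot: [0.682, 0.731, -0.001, 0.0]
force: [0.5, -0.0, 0.5]
opening: 0.0429
grip_force: 0.0
```

Request:
{"api": "jog_arm", "payload": {
  "plan": [
    {"xyz": [0, 0, 0], "rot": [0, 0, 0], "hand": 0.2},
    {"xyz": [0, 0, 0], "rot": [0, 0, 0], "hand": 0.1},
    {"xyz": [0, 0, 0], "rot": [0, 0, 0], "hand": 0.1},
    {"xyz": [0, 0, 0], "rot": [0, 0, 0], "hand": 0.1},
    {"xyz": [0, 0, 0], "rot": [0, 0, 0], "hand": 0.1}
  ]
}}

```text
clock: 9.75
eef_pos: [0.4305, 0.3758, 0.0359]
ee_rot: [0.682, 0.731, 0.001, 0.0]
force: [-0.7, -1.3, 10.7]
opening: 0.0094
grip_force: 40.7
```

```bash
python3 - <<'E'
from h import *
go(.430,.374,4,.036)
a=cv2.imread("pics/c3t.png"); b=cv2.imread("pics/c3.png"); s=env.camera("scene"); cv2.imwrite("pics/c4.png",s)
r=lambda i:cv2.resize(i,(400,300),interpolation=cv2.INTER_CUBIC)
cv2.imwrite("pics/v4.png",np.vstack([np.hstack([r(ortho("top",a,.012,.33,.48,-.32,-.12,.0005)),r(b[300:420,320:480])]),np.hstack([r(s[130:250,120:280]),r(a[200:320,390:550])])]))
E
```

```text
t 9.75 pos [0.4305 0.3758 0.0359] phi 4.02 F [-0.7 -1.3 10.7] open 0.0094 grip 40.7 
 shift [-0.0018 -0.0006 -0.0001] turn 0.02 xaxis [-0.07   0.998  0.002] yaxis [0.998 0.07  0.002] tilt [ 0.002  0.002 -1.   ] q [-0.96  0.77  0.2   1.89 -0.28  0.51 -0.5 ]
```

View pics/v4.png

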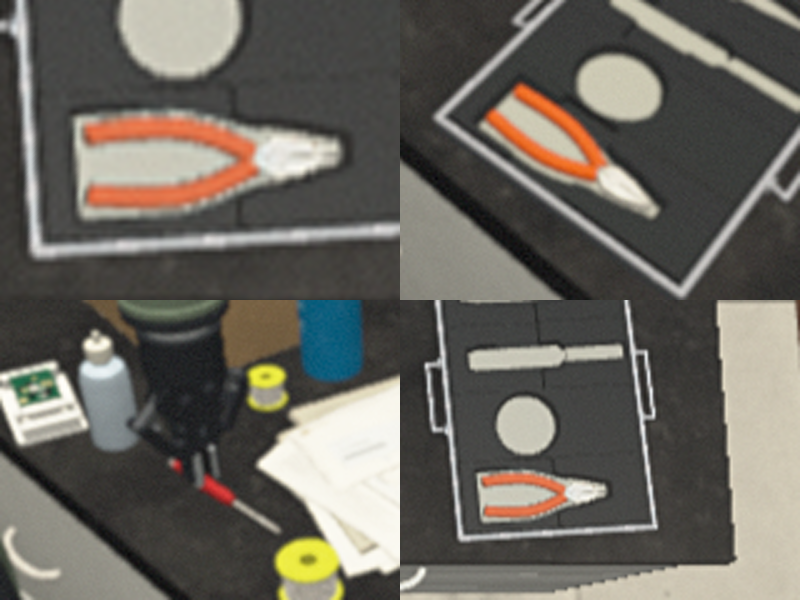

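Request:
{"api": "jog_arm", "payload": {
  "plan": [
    {"xyz": [0, 0, 0], "rot": [0, 0, 0], "hand": 0.0},
    {"xyz": [0, 0, 0], "rot": [0, 0, 0], "hand": 0.0},
    {"xyz": [0, 0, 0], "rot": [0, 0, 0], "hand": 0.0}
  ]
}}

```text
clock: 10.1
eef_pos: [0.4305, 0.3758, 0.036]
ee_rot: [0.682, 0.731, 0.001, 0.0]
force: [-1.1, -2.0, 11.7]
opening: 0.0087
grip_force: 57.7
```

Request:
{"api": "jog_arm", "payload": {
  "plan": [
    {"xyz": [0, 0, -0.015], "rot": [0, 0, 0], "hand": 0.0},
    {"xyz": [0, 0, -0.04], "rot": [0, 0, 0], "hand": 0.0},
    {"xyz": [0, 0, -0.07], "rot": [0, 0, 0], "hand": 0.0},
    {"xyz": [0, 0, -0.08], "rot": [0, 0, 0], "hand": 0.0},
    {"xyz": [0, 0, -0.08], "rot": [0, 0, 0], "hand": 0.0}
  ]
}}

```text
clock: 10.6
eef_pos: [0.4303, 0.3761, 0.1166]
ee_rot: [0.682, 0.732, 0.002, -0.0]
force: [0.1, 0.2, -0.1]
opening: 0.0084
grip_force: 55.9
```

```bash
python3 - <<'E'
from h import *
go(.5463,-.2064,3.5,.2)
s=env.camera("scene"); cv2.imwrite("pics/c5.png",s)
cv2.imwrite("pics/v5.png",cv2.resize(s[110:250,130:290],None,fx=4,fy=4,interpolation=cv2.INTER_CUBIC))
E
```

```text
t 10.6 pos [0.4303 0.3761 0.1166] phi 4.03 F [ 0.1  0.2 -0.1] open 0.0084 grip 55.9 
 shift [-0.5889  0.0749 -0.0848] turn 0.53 xaxis [-0.07   0.998  0.003] yaxis [0.998 0.07  0.003] tilt [ 0.002  0.003 -1.   ] q [-1.    0.64  0.25  1.87 -0.25  0.66 -0.53]
```

View pics/v5.png

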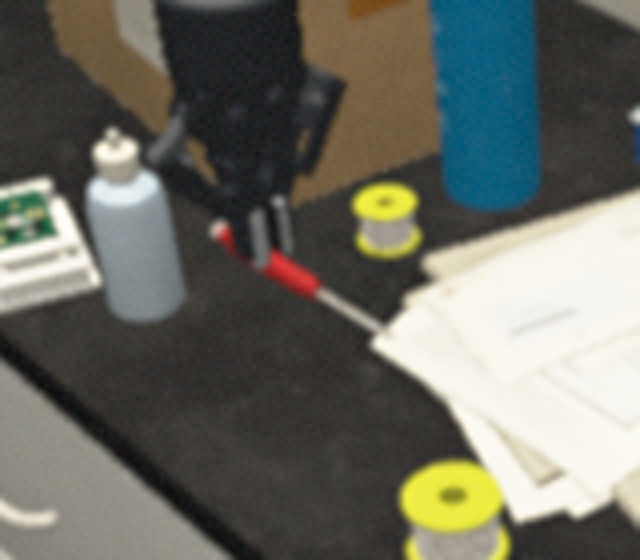

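```bash
python3 - <<'E'
from h import *
g=np.array([.4303,.3761]); e=np.array([-.07,.9975])
for z in (.0876,):
    P=unproj("scene",[[184.5,167.8],[226,192.5],[209.5,182.5]],z)-[.002,.00075]
    print((P).round(4)); print([((p-g)@e).round(4) for p in P], [(p-g)@[e[1],-e[0]] for p in P])
s=cv2.imread("pics/c5.png")
for dz in (-.01,0,.01):
    print(dz,proj("scene",[[*(g+.002-(.105)*e),.0876+dz],[*(g+.002+.045*e),.0876-dz*.43]]).round(1))
E
```

```text
[[0.4277 0.4197]
 [0.439  0.2751]
 [0.4351 0.331 ]]
[np.float64(0.0436), np.float64(-0.1013), np.float64(-0.0453)] [np.float64(0.00047267121221002475), np.float64(0.00159586283011812), np.float64(0.00162227960490214)]
-0.01 [[226.6 196.9]
 [183.4 165.9]]
0 [[226.2 193.2]
 [183.7 167.4]]
0.01 [[225.8 189.6]
 [183.9 169. ]]
```

Request:
{"api": "jog_arm", "payload": {
  "plan": [
    {"xyz": [-0.03, 0.006, -0.035], "rot": [0, 0, 0.5], "hand": 0},
    {"xyz": [-0.08, 0.018, -0.045], "rot": [0, 0, 0.5], "hand": 0},
    {"xyz": [-0.13, 0.03, -0.055], "rot": [0, 0, 0.5], "hand": 0},
    {"xyz": [-0.178, 0.042, -0.06], "rot": [0, 0, 0.5], "hand": 0},
    {"xyz": [-0.226, 0.053, -0.06], "rot": [0, 0, 0.5], "hand": 0}
  ]
}}

```text
clock: 11.15
eef_pos: [0.4975, 0.1553, 0.174]
ee_rot: [0.685, 0.729, -0.0, -0.0]
force: [1.6, -0.5, -0.4]
opening: 0.0082
grip_force: 56.0
```

Request:
{"api": "jog_arm", "payload": {
  "plan": [
    {"xyz": [-0.237, 0.0314, 0], "rot": [0, 0, 0], "hand": 0},
    {"xyz": [-0.237, 0.0314, 0], "rot": [0, 0, 0], "hand": 0},
    {"xyz": [-0.237, 0.0314, 0], "rot": [0, 0, 0], "hand": 0},
    {"xyz": [-0.237, 0.0314, 0], "rot": [0, 0, 0], "hand": 0},
    {"xyz": [-0.237, 0.0314, 0], "rot": [0, 0, 0], "hand": 0}
  ]
}}

```text
clock: 11.65
eef_pos: [0.5429, -0.0806, 0.1733]
ee_rot: [0.686, 0.728, -0.001, -0.0]
force: [1.1, 0.8, -0.5]
opening: 0.0082
grip_force: 56.0
```

Request:
{"api": "jog_arm", "payload": {
  "plan": [
    {"xyz": [-0.045, -0.003, 0], "rot": [0, 0, 0], "hand": 0},
    {"xyz": [-0.085, -0.005, 0.02], "rot": [0, 0, 0], "hand": 0},
    {"xyz": [-0.12, -0.007, 0.05], "rot": [0, 0, 0], "hand": 0},
    {"xyz": [-0.12, -0.007, 0.08], "rot": [0, 0, 0], "hand": 0},
    {"xyz": [-0.12, -0.007, 0.08], "rot": [0, 0, 0], "hand": 0}
  ]
}}

```text
clock: 12.15
eef_pos: [0.5411, -0.1978, 0.0901]
ee_rot: [0.686, 0.728, -0.002, -0.003]
force: [1.1, 0.3, 0.2]
opening: 0.0082
grip_force: 56.0
```

Request:
{"api": "jog_arm", "payload": {
  "plan": [
    {"xyz": [0, 0, 0], "rot": [0, 0, 0], "hand": 0}
  ]
}}

```text
clock: 12.25
eef_pos: [0.5434, -0.1971, 0.0939]
ee_rot: [0.685, 0.729, -0.0, -0.001]
force: [0.5, -0.1, 1.5]
opening: 0.0078
grip_force: 56.0
```

```bash
python3 - <<'E'
from h import *
go(.5462,-.2054,3.5,.052)
E
```

```text
t 12.25 pos [ 0.5434 -0.1971  0.0939] phi 3.56 F [ 0.5 -0.1  1.5] open 0.0078 grip 56.0 
 shift [-0.0085  0.0024  0.0419] turn 0.06 xaxis [-0.062  0.998  0.001] yaxis [ 0.998  0.062 -0.002] tilt [-0.002  0.001 -1.   ] q [ 0.08  0.69  0.24  1.85 -0.26  0.63  0.54]
```

Request:
{"api": "jog_arm", "payload": {
  "plan": [
    {"xyz": [-0.0085, 0.0025, 0.01], "rot": [0, 0, 0], "hand": 0},
    {"xyz": [-0.0085, 0.0025, 0.03], "rot": [0, 0, 0], "hand": 0},
    {"xyz": [-0.0085, 0.0025, 0.042], "rot": [0, 0, 0], "hand": 0},
    {"xyz": [-0.0085, 0.0025, 0.042], "rot": [0, 0, 0], "hand": 0}
  ]
}}

```text
clock: 12.65
eef_pos: [0.5464, -0.2056, 0.0512]
ee_rot: [0.685, 0.729, -0.0, -0.001]
force: [-1.2, -0.2, -0.7]
opening: 0.0081
grip_force: 56.0
```

```bash
python3 - <<'E'
from h import *
go(.5462,-.2054,3.5,.044)
s=env.camera("scene"); cv2.imwrite("pics/c6.png",s)
cv2.imwrite("pics/v6.png",cv2.resize(s[260:400,350:510],None,fx=4,fy=4,interpolation=cv2.INTER_CUBIC))
E
```

```text
t 12.65 pos [ 0.5464 -0.2056  0.0512] phi 3.57 F [-1.2 -0.2 -0.7] open 0.0081 grip 56.0 
 shift [ 0.0002 -0.0001  0.0072] turn 0.07 xaxis [-0.062  0.998  0.001] yaxis [ 0.998  0.062 -0.001] tilt [-0.001  0.001 -1.   ] q [ 0.11  0.76  0.21  1.85 -0.28  0.56  0.56]
```

View pics/v6.png

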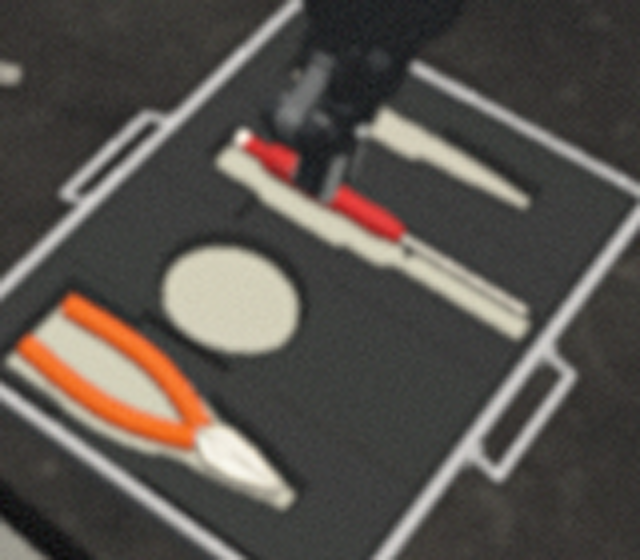

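Request:
{"api": "jog_arm", "payload": {
  "plan": [
    {"xyz": [0, 0, 0.004], "rot": [0, 0, 0], "hand": 0},
    {"xyz": [0, 0, 0.0075], "rot": [0, 0, 0], "hand": 0},
    {"xyz": [0, 0, 0.0075], "rot": [0, 0, 0], "hand": 0},
    {"xyz": [0, 0, 0.0075], "rot": [0, 0, 0], "hand": 0}
  ]
}}

```text
clock: 13.1
eef_pos: [0.5467, -0.2061, 0.0448]
ee_rot: [0.685, 0.729, 0.0, 0.0]
force: [0.6, -1.0, -0.0]
opening: 0.0081
grip_force: 56.0
```

```bash
python3 - <<'E'
from h import *
go(.5462,-.2054,3.5,.044)
s=env.camera("scene"); cv2.imwrite("pics/c7.png",s)
cv2.imwrite("pics/v7.png",cv2.resize(s[260:400,350:510],None,fx=4,fy=4,interpolation=cv2.INTER_CUBIC))
E
```

```text
t 13.1 pos [ 0.5467 -0.2061  0.0448] phi 3.53 F [ 0.6 -1.  -0. ] open 0.0081 grip 56.0 
 shift [ 0.0007 -0.0005  0.0008] turn 0.03 xaxis [-0.062  0.998 -0.   ] yaxis [0.998 0.062 0.   ] tilt [ 0. -0. -1.] q [ 0.11  0.77  0.21  1.85 -0.28  0.55  0.57]
```

View pics/v7.png

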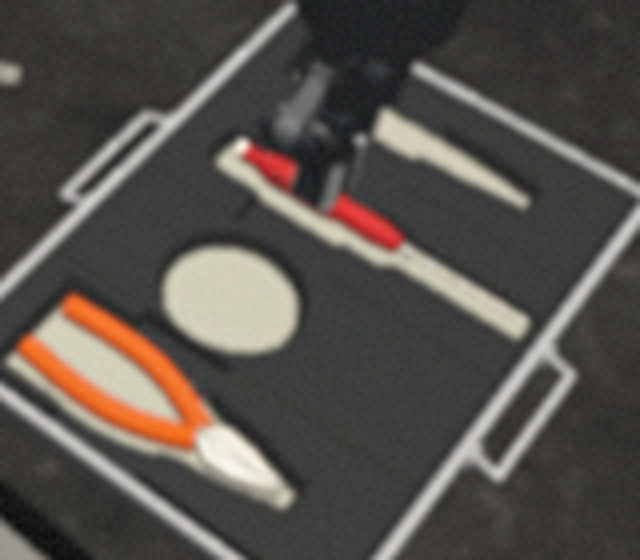

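Request:
{"api": "jog_arm", "payload": {
  "plan": [
    {"xyz": [0, 0, 0.001], "rot": [0, 0, 0], "hand": 0},
    {"xyz": [0, 0, 0.001], "rot": [0, 0, 0], "hand": 0.25},
    {"xyz": [0, 0, 0.001], "rot": [0, 0, 0], "hand": 0.35},
    {"xyz": [0, 0, 0.001], "rot": [0, 0, 0], "hand": 0.35}
  ]
}}

```text
clock: 13.55
eef_pos: [0.5467, -0.2061, 0.0437]
ee_rot: [0.685, 0.729, 0.0, 0.0]
force: [0.1, 0.8, -0.3]
opening: 0.0301
grip_force: 0.0
```

Request:
{"api": "jog_arm", "payload": {
  "plan": [
    {"xyz": [0, 0, -0.01], "rot": [0, 0, 0], "hand": 0.35},
    {"xyz": [0, 0, -0.04], "rot": [0, 0, 0], "hand": 0.35},
    {"xyz": [0, 0, -0.08], "rot": [0, 0, 0], "hand": 0.5},
    {"xyz": [0, 0, -0.12], "rot": [0, 0, 0], "hand": 0.5},
    {"xyz": [0, 0, -0.13], "rot": [0, 0, 0], "hand": 0.5}
  ]
}}

```text
clock: 14.05
eef_pos: [0.548, -0.2068, 0.1784]
ee_rot: [0.685, 0.728, 0.001, 0.003]
force: [-0.8, 0.1, -0.4]
opening: 0.0425
grip_force: 0.0
```

Request:
{"api": "jog_arm", "payload": {
  "plan": [
    {"xyz": [0.226, -0.057, 0], "rot": [0, 0, -26.5], "hand": 0.5},
    {"xyz": [0.226, -0.057, 0], "rot": [0, 0, -26.5], "hand": 0.5},
    {"xyz": [0.226, -0.057, 0], "rot": [0, 0, -26.5], "hand": 0.5},
    {"xyz": [0.226, -0.057, 0], "rot": [0, 0, -26.5], "hand": 0.5},
    {"xyz": [0.226, -0.057, 0], "rot": [0, 0, -26.5], "hand": 0.5}
  ]
}}

```text
clock: 14.55
eef_pos: [0.4745, 0.0188, 0.1739]
ee_rot: [0.499, 0.867, 0.0, -0.0]
force: [0.9, 0.1, 0.3]
opening: 0.0428
grip_force: 0.0
```

Request:
{"api": "jog_arm", "payload": {
  "plan": [
    {"xyz": [0, 0, 0.05], "rot": [0, 0, 0], "hand": 0.5},
    {"xyz": [0, 0, 0.08], "rot": [0, 0, 0], "hand": 0.5},
    {"xyz": [0, 0, 0.08], "rot": [0, 0, 0], "hand": 0.5}
  ]
}}

```text
clock: 14.85
eef_pos: [0.474, 0.016, 0.0912]
ee_rot: [0.499, 0.866, -0.002, -0.002]
force: [0.6, -0.1, 0.9]
opening: 0.0429
grip_force: 0.0
```

```bash
python3 - <<'E'
from h import *
go(.476,.016,30,.0355)
s=env.camera("scene");t=env.camera("top");cv2.imwrite("pics/c8.png",s);cv2.imwrite("pics/c8t.png",t)
r=lambda i:cv2.resize(i,(400,300),interpolation=cv2.INTER_CUBIC)
cv2.imwrite("pics/v8.png",np.vstack([np.hstack([r(s[220:310,260:380]),r(s[280:385,380:520])]),np.hstack([r(t[200:305,300:440]),r(t[190:310,390:550])])]))
E
```

```text
t 14.85 pos [0.474  0.016  0.0912] phi 30.07 F [ 0.6 -0.1  0.9] open 0.0429 grip 0.0 
 shift [-0.0011  0.002   0.0557] turn 0.07 xaxis [-0.501  0.865  0.002] yaxis [ 0.865  0.501 -0.005] tilt [-0.005 -0.001 -1.   ] q [-0.25  0.57  0.12  2.12 -0.14  0.47  0.5 ]
```

View pics/v8.png

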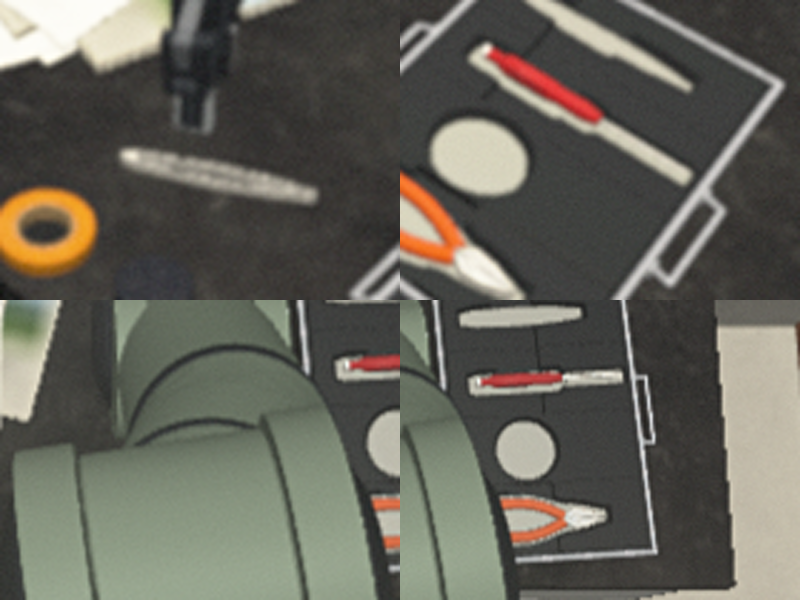

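Request:
{"api": "jog_arm", "payload": {
  "plan": [
    {"xyz": [-0.001, 0.002, 0.03], "rot": [0, 0, 0], "hand": 0.5},
    {"xyz": [-0.001, 0.002, 0.05], "rot": [0, 0, 0], "hand": 0.5},
    {"xyz": [-0.001, 0.002, 0.0545], "rot": [0, 0, 0], "hand": 0.5},
    {"xyz": [-0.001, 0.002, 0.0545], "rot": [0, 0, 0], "hand": 0.5}
  ]
}}

```text
clock: 15.35
eef_pos: [0.4786, 0.0159, 0.0401]
ee_rot: [0.5, 0.866, 0.0, 0.0]
force: [-0.5, -0.5, -0.1]
opening: 0.0429
grip_force: 0.0
```

Request:
{"api": "jog_arm", "payload": {
  "plan": [
    {"xyz": [0, 0, 0], "rot": [0, 0, 0], "hand": 0.2},
    {"xyz": [0, 0, 0], "rot": [0, 0, 0], "hand": 0.1},
    {"xyz": [0, 0, 0], "rot": [0, 0, 0], "hand": 0},
    {"xyz": [0, 0, 0], "rot": [0, 0, 0], "hand": 0},
    {"xyz": [0, 0, 0], "rot": [0, 0, 0], "hand": 0}
  ]
}}

```text
clock: 15.85
eef_pos: [0.4782, 0.0162, 0.0393]
ee_rot: [0.5, 0.866, 0.0, 0.0]
force: [-0.1, 0.7, -0.7]
opening: 0.0
grip_force: 0.0
```

```bash
python3 - <<'E'
from h import *
go(.476,.016,30,.0355)
s=env.camera("scene");cv2.imwrite("pics/c9.png",s)
E
```

```text
t 15.85 pos [0.4782 0.0162 0.0393] phi 30.03 F [-0.1  0.7 -0.7] open 0.0 grip 0.0 
 shift [ 0.0009 -0.002   0.0038] turn 0.03 xaxis [-0.5    0.866 -0.   ] yaxis [0.866 0.5   0.   ] tilt [ 0.  0. -1.] q [-0.22  0.67  0.09  2.12 -0.16  0.35  0.52]
```

Request:
{"api": "jog_arm", "payload": {
  "plan": [
    {"xyz": [0.001, -0.002, 0], "rot": [0, 0, 0], "hand": 0.5},
    {"xyz": [0.001, -0.002, 0], "rot": [0, 0, 0], "hand": 0.5},
    {"xyz": [0.001, -0.002, 0], "rot": [0, 0, 0], "hand": 0.5},
    {"xyz": [0.001, -0.002, 0.006], "rot": [0, 0, 0], "hand": 0.5},
    {"xyz": [0.001, -0.002, 0.0115], "rot": [0, 0, 0], "hand": 0.5}
  ]
}}

```text
clock: 16.4
eef_pos: [0.4759, 0.0161, 0.0272]
ee_rot: [0.5, 0.866, 0.0, 0.0]
force: [0.0, 0.5, -0.3]
opening: 0.043
grip_force: 0.0
```

Request:
{"api": "jog_arm", "payload": {
  "plan": [
    {"xyz": [0, 0, 0], "rot": [0, 0, 0], "hand": 0.5},
    {"xyz": [0, 0, 0], "rot": [0, 0, 0], "hand": 0.25},
    {"xyz": [0, 0, 0], "rot": [0, 0, 0], "hand": 0.1},
    {"xyz": [0, 0, 0], "rot": [0, 0, 0], "hand": 0},
    {"xyz": [0, 0, 0], "rot": [0, 0, 0], "hand": 0}
  ]
}}

```text
clock: 16.9
eef_pos: [0.476, 0.016, 0.0279]
ee_rot: [0.5, 0.866, 0.0, 0.0]
force: [-0.9, -0.7, 3.6]
opening: 0.0104
grip_force: 60.1
```

```bash
python3 - <<'E'
from h import *
go(.476,.016,30,.0355)
s=env.camera("scene");cv2.imwrite("pics/c10.png",s)
E
```

```text
t 16.9 pos [0.476  0.016  0.0279] phi 30.03 F [-0.9 -0.7  3.6] open 0.0104 grip 60.1 
 shift [ 0.      0.     -0.0076] turn 0.03 xaxis [-0.5    0.866 -0.   ] yaxis [0.866 0.5   0.   ] tilt [ 0.  0. -1.] q [-0.22  0.69  0.08  2.13 -0.16  0.33  0.52]
```

Request:
{"api": "jog_arm", "payload": {
  "plan": [
    {"xyz": [0, 0, -0.02], "rot": [0, 0, 0], "hand": 0},
    {"xyz": [0, 0, -0.06], "rot": [0, 0, 0], "hand": 0},
    {"xyz": [0, 0, -0.09], "rot": [0, 0, 0], "hand": 0},
    {"xyz": [-0.03, 0.002, -0.11], "rot": [0, 0, 0], "hand": 0},
    {"xyz": [-0.07, 0.004, -0.11], "rot": [0, 0, 0], "hand": 0}
  ]
}}

```text
clock: 17.45
eef_pos: [0.5158, -0.0418, 0.1405]
ee_rot: [0.498, 0.867, 0.001, 0.002]
force: [1.1, 0.3, -0.8]
opening: 0.0102
grip_force: 59.9
```

Request:
{"api": "jog_arm", "payload": {
  "plan": [
    {"xyz": [-0.04, 0.002, 0], "rot": [0, 0, 6], "hand": 0},
    {"xyz": [-0.08, 0.004, 0], "rot": [0, 0, 12], "hand": 0},
    {"xyz": [-0.12, 0.006, 0], "rot": [0, 0, 18], "hand": 0},
    {"xyz": [-0.16, 0.008, 0], "rot": [0, 0, 24], "hand": 0},
    {"xyz": [-0.19, 0.0105, 0], "rot": [0, 0, 26.5], "hand": 0}
  ]
}}

```text
clock: 17.95
eef_pos: [0.6193, -0.2041, 0.1376]
ee_rot: [0.687, 0.727, -0.0, 0.0]
force: [0.0, 0.2, 0.8]
opening: 0.0103
grip_force: 59.9
```

Request:
{"api": "jog_arm", "payload": {
  "plan": [
    {"xyz": [0, 0, 0.04], "rot": [0, 0, 0], "hand": 0},
    {"xyz": [0, 0, 0.06], "rot": [0, 0, 0], "hand": 0},
    {"xyz": [0, 0, 0.06], "rot": [0, 0, 0], "hand": 0}
  ]
}}

```text
clock: 18.25
eef_pos: [0.6169, -0.2014, 0.0748]
ee_rot: [0.685, 0.729, -0.001, -0.002]
force: [-0.9, 0.0, -0.0]
opening: 0.0104
grip_force: 59.9
```

```bash
python3 - <<'E'
from h import *
go(.6184,-.2016,3.5,.045)
s=env.camera("scene");cv2.imwrite("pics/c11.png",s)
cv2.imwrite("pics/v9.png",cv2.resize(s[220:360,370:530],None,fx=4,fy=4,interpolation=cv2.INTER_CUBIC))
E
```

```text
t 18.25 pos [ 0.6169 -0.2014  0.0748] phi 3.53 F [-0.9  0.  -0. ] open 0.0104 grip 59.9 
 shift [-0.0003  0.0016  0.0298] turn 0.03 xaxis [-0.061  0.998  0.001] yaxis [ 0.998  0.061 -0.004] tilt [-0.005  0.001 -1.   ] q [ 0.07  0.8   0.24  1.66 -0.26  0.72  0.5 ]
```

View pics/v9.png

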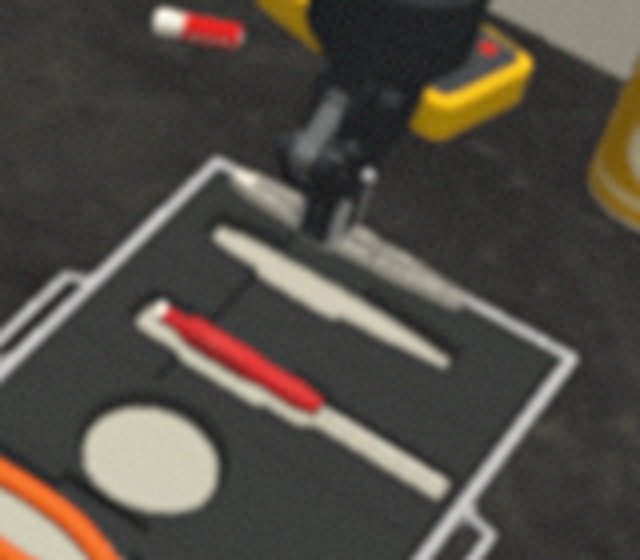

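```bash
python3 - <<'E'
from h import *
P=unproj("scene",[[428.5,264],[485,295]],.051)-[.002,.00075]; print(P.round(4),P.mean(0),np.degrees(np.arctan2(-(P[0]-P[1])[0],(P[0]-P[1])[1])))
Q=unproj("scene",[[370+213/4,220+232/4],[370+450/4,220+362/4]],.007)-[.002,.00075]; print(Q.round(4),Q.mean(0))
E
```

```text
[[ 0.6145 -0.1512]
 [ 0.6231 -0.2738]] [ 0.61877563 -0.21246577] 3.992419158722355
[[ 0.6151 -0.1474]
 [ 0.6269 -0.279 ]] [ 0.62097329 -0.21323438]
```

Request:
{"api": "jog_arm", "payload": {
  "plan": [
    {"xyz": [-0.0007, 0.0015, 0.02], "rot": [0, 0, 0], "hand": 0},
    {"xyz": [-0.0007, 0.0015, 0.029], "rot": [0, 0, 0], "hand": 0},
    {"xyz": [-0.0007, 0.0015, 0.033], "rot": [0, 0, 0], "hand": 0},
    {"xyz": [-0.0007, 0.0015, 0.036], "rot": [0, 0, 0], "hand": 0},
    {"xyz": [-0.0007, 0.0015, 0.036], "rot": [0, 0, 0], "hand": 0}
  ]
}}

```text
clock: 18.8
eef_pos: [0.6202, -0.2025, 0.042]
ee_rot: [0.685, 0.729, 0.0, 0.0]
force: [-0.0, 0.1, -0.7]
opening: 0.0103
grip_force: 59.9
```

Request:
{"api": "jog_arm", "payload": {
  "plan": [
    {"xyz": [0, 0, 0], "rot": [0, 0, 0], "hand": 0},
    {"xyz": [0, 0, 0], "rot": [0, 0, 0], "hand": 0}
  ]
}}

```text
clock: 19.0
eef_pos: [0.6203, -0.2025, 0.0421]
ee_rot: [0.685, 0.729, 0.0, 0.0]
force: [0.2, 0.4, 0.4]
opening: 0.0102
grip_force: 59.9
```

```bash
python3 - <<'E'
from h import *
go(.6188,-.2022,3.5,.0355)
s=env.camera("scene");cv2.imwrite("pics/c12.png",s)
cv2.imwrite("pics/v10.png",cv2.resize(s[240:340,380:520],None,fx=5,fy=5,interpolation=cv2.INTER_CUBIC))
E
```

```text
t 19.0 pos [ 0.6203 -0.2025  0.0421] phi 3.53 F [0.2 0.4 0.4] open 0.0102 grip 59.9 
 shift [ 0.0004 -0.0015  0.0066] turn 0.03 xaxis [-0.062  0.998 -0.   ] yaxis [0.998 0.062 0.001] tilt [ 0.001 -0.    -1.   ] q [ 0.08  0.85  0.22  1.66 -0.27  0.66  0.51]
```

View pics/v10.png

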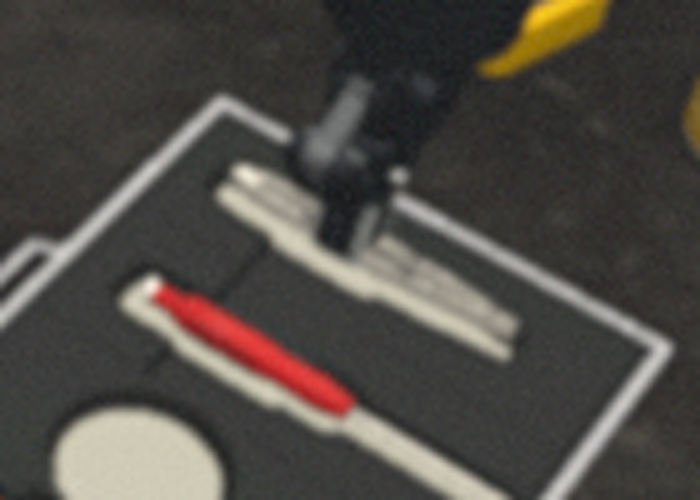

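Request:
{"api": "jog_arm", "payload": {
  "plan": [
    {"xyz": [0, -0.001, 0.003], "rot": [0, 0, 0], "hand": 0},
    {"xyz": [0, -0.001, 0.0065], "rot": [0, 0, 0], "hand": 0},
    {"xyz": [0, -0.001, 0.0065], "rot": [0, 0, 0], "hand": 0},
    {"xyz": [0, -0.001, 0.0065], "rot": [0, 0, 0], "hand": 0}
  ]
}}

```text
clock: 19.45
eef_pos: [0.6191, -0.2026, 0.035]
ee_rot: [0.685, 0.729, -0.0, -0.0]
force: [-0.3, 1.2, 0.4]
opening: 0.0105
grip_force: 60.1
```

```bash
python3 - <<'E'
from h import *
go(.6188,-.2022,3.5,.035)
E
```

```text
t 19.45 pos [ 0.6191 -0.2026  0.035 ] phi 3.53 F [-0.3  1.2  0.4] open 0.0105 grip 60.1 
 shift [ 0.0004 -0.0002 -0.    ] turn 0.03 xaxis [-0.062  0.998 -0.   ] yaxis [ 0.998  0.062 -0.   ] tilt [-0. -0. -1.] q [ 0.08  0.86  0.22  1.66 -0.28  0.65  0.51]
```

Request:
{"api": "jog_arm", "payload": {
  "plan": [
    {"xyz": [0, 0, 0], "rot": [0, 0, 0], "hand": 0.2},
    {"xyz": [0, 0, 0], "rot": [0, 0, 0], "hand": 0.35},
    {"xyz": [0, 0, 0], "rot": [0, 0, 0], "hand": 0.35}
  ]
}}

```text
clock: 19.75
eef_pos: [0.6191, -0.2025, 0.035]
ee_rot: [0.685, 0.729, -0.0, -0.0]
force: [0.0, -0.7, -0.2]
opening: 0.0299
grip_force: 0.0
```

Request:
{"api": "jog_arm", "payload": {
  "plan": [
    {"xyz": [0, 0, -0.01], "rot": [0, 0, 0], "hand": 0.35},
    {"xyz": [0, 0, -0.04], "rot": [0, 0, 0], "hand": 0.35},
    {"xyz": [0, 0, -0.08], "rot": [0, 0, 0], "hand": 0.7},
    {"xyz": [0, 0, -0.12], "rot": [0, 0, 0], "hand": 1},
    {"xyz": [0, 0, -0.14], "rot": [0, 0, 0], "hand": 1}
  ]
}}

```text
clock: 20.25
eef_pos: [0.62, -0.203, 0.1795]
ee_rot: [0.685, 0.728, 0.001, 0.002]
force: [1.1, -1.2, 0.2]
opening: 0.0723
grip_force: 0.0
```

Request:
{"api": "jog_arm", "payload": {
  "plan": [
    {"xyz": [0.2008, -0.0927, 0], "rot": [0, 0, 0], "hand": 1},
    {"xyz": [0.2008, -0.0927, 0], "rot": [0, 0, 0], "hand": 1},
    {"xyz": [0.2008, -0.0927, 0], "rot": [0, 0, 0], "hand": 1},
    {"xyz": [0.2008, -0.0927, 0], "rot": [0, 0, 0], "hand": 1},
    {"xyz": [0.2008, -0.0927, 0], "rot": [0, 0, 0], "hand": 1}
  ]
}}

```text
clock: 20.75
eef_pos: [0.5123, -0.004, 0.1758]
ee_rot: [0.684, 0.73, 0.0, -0.001]
force: [-0.1, -0.8, 0.1]
opening: 0.0856
grip_force: 0.0
```

Request:
{"api": "jog_arm", "payload": {
  "plan": [
    {"xyz": [0.2008, -0.0927, 0], "rot": [0, 0, 0], "hand": 1},
    {"xyz": [0.2008, -0.0927, 0], "rot": [0, 0, 0], "hand": 1},
    {"xyz": [0.2008, -0.0927, 0], "rot": [0, 0, 0], "hand": 1},
    {"xyz": [0.2008, -0.0927, 0], "rot": [0, 0, 0], "hand": 1},
    {"xyz": [0.2008, -0.0927, 0], "rot": [0, 0, 0], "hand": 1}
  ]
}}

```text
clock: 21.25
eef_pos: [0.4072, 0.1905, 0.1758]
ee_rot: [0.683, 0.73, 0.001, -0.001]
force: [0.2, -0.5, -0.8]
opening: 0.0857
grip_force: 0.0
```

Request:
{"api": "jog_arm", "payload": {
  "plan": [
    {"xyz": [0, 0, 0.04], "rot": [0, 0, 0], "hand": 1},
    {"xyz": [0, 0, 0.06], "rot": [0, 0, 0], "hand": 1},
    {"xyz": [0, 0, 0.06], "rot": [0, 0, 0], "hand": 1}
  ]
}}

```text
clock: 21.55
eef_pos: [0.4084, 0.1866, 0.1139]
ee_rot: [0.685, 0.729, -0.001, -0.0]
force: [0.5, 0.1, 0.1]
opening: 0.0859
grip_force: 0.0
```

```bash
python3 - <<'E'
from h import *
go(.4096,.187,3.5,.040)
s=env.camera("scene");t=env.camera("top");cv2.imwrite("pics/c13.png",s);cv2.imwrite("pics/c13t.png",t)
r=lambda i:cv2.resize(i,(400,300),interpolation=cv2.INTER_CUBIC)
cv2.imwrite("pics/v11.png",np.vstack([np.hstack([r(s[180:270,190:310]),r(s[250:370,380:520])]),np.hstack([r(t[170:275,380:520]),r(t[230:320,390:510])])]))
E
```

```text
t 21.55 pos [0.4084 0.1866 0.1139] phi 3.55 F [0.5 0.1 0.1] open 0.0859 grip 0.0 
 shift [0.0005 0.0014 0.0739] turn 0.05 xaxis [-0.062  0.998 -0.001] yaxis [ 0.998  0.062 -0.003] tilt [-0.002 -0.002 -1.   ] q [-0.74  0.5   0.24  2.17 -0.24  0.49 -0.26]
```

View pics/v11.png

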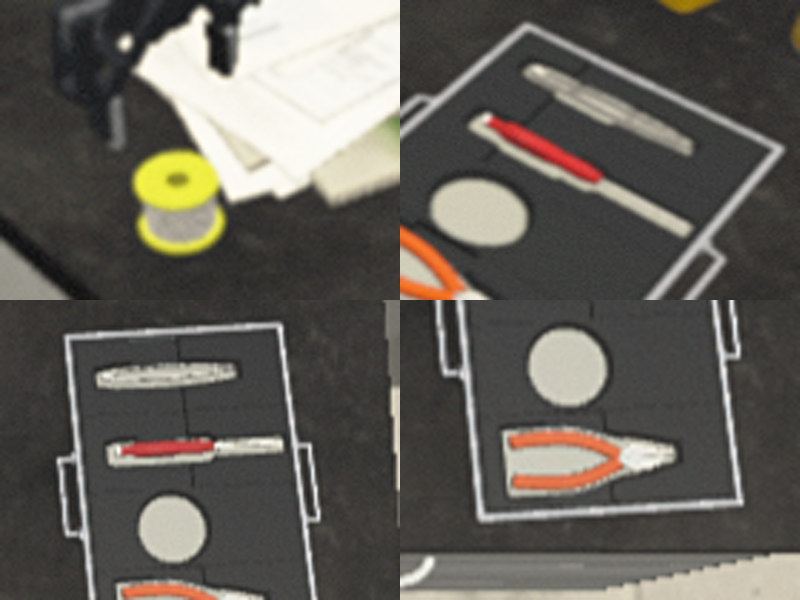

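Request:
{"api": "jog_arm", "payload": {
  "plan": [
    {"xyz": [0.0005, 0.0015, 0.03], "rot": [0, 0, 0], "hand": 1},
    {"xyz": [0.0005, 0.0015, 0.06], "rot": [0, 0, 0], "hand": 1},
    {"xyz": [0.0005, 0.0015, 0.074], "rot": [0, 0, 0], "hand": 1},
    {"xyz": [0.0005, 0.0015, 0.074], "rot": [0, 0, 0], "hand": 1},
    {"xyz": [0.0005, 0.0015, 0.074], "rot": [0, 0, 0], "hand": 0.8}
  ]
}}

```text
clock: 22.15
eef_pos: [0.4115, 0.1876, 0.0424]
ee_rot: [0.685, 0.728, 0.001, 0.0]
force: [1.1, -0.3, 0.2]
opening: 0.0732
grip_force: 0.0
```

Request:
{"api": "jog_arm", "payload": {
  "plan": [
    {"xyz": [0, 0, 0], "rot": [0, 0, 0], "hand": 0.7},
    {"xyz": [0, 0, 0], "rot": [0, 0, 0], "hand": 0.6},
    {"xyz": [0, 0, 0], "rot": [0, 0, 0], "hand": 0.5},
    {"xyz": [0, 0, 0], "rot": [0, 0, 0], "hand": 0.5},
    {"xyz": [0, 0, 0], "rot": [0, 0, 0], "hand": 0.5}
  ]
}}

```text
clock: 22.65
eef_pos: [0.4114, 0.1879, 0.0427]
ee_rot: [0.685, 0.728, 0.001, 0.0]
force: [-4.8, -2.0, 27.6]
opening: 0.051
grip_force: 57.2
```

```bash
python3 - <<'E'
from h import *
go(.4743,-.2095,3.5,.15)
E
```

```text
t 22.65 pos [0.4114 0.1879 0.0427] phi 3.52 F [-4.8 -2.  27.6] open 0.051 grip 57.2 
 shift [-0.4004  0.0386 -0.1077] turn 0.02 xaxis [-0.061  0.998  0.001] yaxis [0.998 0.061 0.002] tilt [ 0.002  0.001 -1.   ] q [-0.67  0.65  0.15  2.19 -0.3   0.32 -0.21]
```

Request:
{"api": "jog_arm", "payload": {
  "plan": [
    {"xyz": [0, 0, -0.015], "rot": [0, 0, 0], "hand": 0.5},
    {"xyz": [0, 0, -0.04], "rot": [0, 0, 0], "hand": 0.5},
    {"xyz": [0, 0, -0.08], "rot": [0, 0, 0], "hand": 0.5},
    {"xyz": [0, 0, -0.1], "rot": [0, 0, 0], "hand": 0.5},
    {"xyz": [0, 0, -0.1], "rot": [0, 0, 0], "hand": 0.5}
  ]
}}

```text
clock: 23.15
eef_pos: [0.4118, 0.1882, 0.1439]
ee_rot: [0.685, 0.729, 0.002, 0.0]
force: [-1.1, -0.4, -4.2]
opening: 0.0507
grip_force: 63.4
```

```bash
python3 - <<'E'
from h import *
go(.4743,-.2095,3.5,.15)
s=env.camera("scene");cv2.imwrite("pics/c14.png",s)
cv2.imwrite("pics/v12.png",cv2.resize(s[140:290,180:340],None,fx=3.5,fy=3.5,interpolation=cv2.INTER_CUBIC))
E
```

```text
t 23.15 pos [0.4118 0.1882 0.1439] phi 3.54 F [-1.1 -0.4 -4.2] open 0.0507 grip 63.4 
 shift [-0.4008  0.0379 -0.007 ] turn 0.04 xaxis [-0.062  0.998  0.003] yaxis [0.998 0.062 0.004] tilt [ 0.004  0.003 -1.   ] q [-0.77  0.45  0.27  2.15 -0.22  0.56 -0.27]
```

View pics/v12.png

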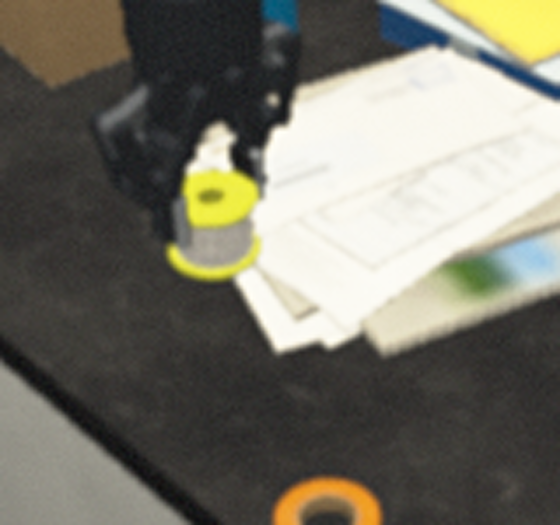

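Request:
{"api": "jog_arm", "payload": {
  "plan": [
    {"xyz": [-0.03, 0.003, 0], "rot": [0, 0, 0], "hand": 0.5},
    {"xyz": [-0.07, 0.007, 0], "rot": [0, 0, 0], "hand": 0.5},
    {"xyz": [-0.11, 0.011, 0], "rot": [0, 0, 0], "hand": 0.5},
    {"xyz": [-0.15, 0.015, 0], "rot": [0, 0, 0], "hand": 0.5},
    {"xyz": [-0.19, 0.019, 0], "rot": [0, 0, 0], "hand": 0.5}
  ]
}}

```text
clock: 23.7
eef_pos: [0.4409, -0.0025, 0.1401]
ee_rot: [0.685, 0.729, -0.001, -0.0]
force: [1.5, -0.4, -2.2]
opening: 0.0504
grip_force: 63.4
```

Request:
{"api": "jog_arm", "payload": {
  "plan": [
    {"xyz": [-0.04, 0.003, 0], "rot": [0, 0, 0], "hand": 0.5},
    {"xyz": [-0.08, 0.007, 0], "rot": [0, 0, 0], "hand": 0.5},
    {"xyz": [-0.12, 0.011, 0], "rot": [0, 0, 0], "hand": 0.5},
    {"xyz": [-0.16, 0.015, 0], "rot": [0, 0, 0], "hand": 0.5},
    {"xyz": [-0.195, 0.019, 0], "rot": [0, 0, 0], "hand": 0.5}
  ]
}}

```text
clock: 24.2
eef_pos: [0.4718, -0.1964, 0.1399]
ee_rot: [0.685, 0.728, -0.0, -0.001]
force: [-0.0, 0.6, -3.5]
opening: 0.0506
grip_force: 63.4
```

Request:
{"api": "jog_arm", "payload": {
  "plan": [
    {"xyz": [0, 0, 0.03], "rot": [0, 0, 0], "hand": 0.5},
    {"xyz": [0, 0, 0.05], "rot": [0, 0, 0], "hand": 0.5},
    {"xyz": [0, 0, 0.05], "rot": [0, 0, 0], "hand": 0.5},
    {"xyz": [0, 0, 0.05], "rot": [0, 0, 0], "hand": 0.5}
  ]
}}

```text
clock: 24.6
eef_pos: [0.4719, -0.1943, 0.0907]
ee_rot: [0.685, 0.729, -0.0, -0.001]
force: [0.4, 0.0, -2.6]
opening: 0.0506
grip_force: 63.7
```

```bash
python3 - <<'E'
from h import *
go(.4743,-.2085,3.5,.062)
s=env.camera("scene");cv2.imwrite("pics/c15.png",s)
# spool upper flange rim: yellow blob at top-flange height; lower flange
H,S,V=cv2.split(cv2.cvtColor(s,cv2.COLOR_BGR2HSV)); k=((H>22)&(H<36)&(S>100)&(V>90)).astype(np.uint8)
N,L,st,c=cv2.connectedComponentsWithStats(k)
print([(st[i].tolist(),c[i].round(1).tolist()) for i in range(1,N) if st[i,4]>40 and 350<c[i][0]<460])
z=env.sense()["eef_pos"][2]-.0427
ang=np.radians(np.arange(0,360,1)); X=np.c_[.0275*np.cos(ang),.0275*np.sin(ang)]
def fit(dx,dy,h):
    p=proj("scene",np.c_[X+[.4743+dx,-.2085+dy],np.full(360,z+h)]); return p[:,0].min(),p[:,0].max(),p[:,1].min(),p[:,1].max()
p=env.sense()["eef_pos"]
for h in (0,.04): print(h,np.round(fit(p[0]-.4743+.002,p[1]+.2085,h),1))
E
```

```text
t 24.6 pos [ 0.4719 -0.1943  0.0907] phi 3.53 F [ 0.4  0.  -2.6] open 0.0506 grip 63.7 
 shift [-0.0143  0.0015  0.0287] turn 0.03 xaxis [-0.062  0.998  0.001] yaxis [ 0.998  0.062 -0.002] tilt [-0.002  0.    -1.   ] q [ 0.12  0.61  0.21  2.03 -0.24  0.52  0.56]
[([404, 293, 19, 22, 310], [413.3, 304.7]), ([388, 309, 32, 20, 172], [401.5, 320.8])]
0 [387.9 418.5 304.  327.9]
0.04 [390.8 422.4 289.4 313.4]
```

Request:
{"api": "jog_arm", "payload": {
  "plan": [
    {"xyz": [-0.0148, 0.0015, 0.01], "rot": [0, 0, 0], "hand": 0.5},
    {"xyz": [-0.0148, 0.0015, 0.025], "rot": [0, 0, 0], "hand": 0.5},
    {"xyz": [-0.0148, 0.0015, 0.029], "rot": [0, 0, 0], "hand": 0.5},
    {"xyz": [-0.0148, 0.0015, 0.029], "rot": [0, 0, 0], "hand": 0.5}
  ]
}}

```text
clock: 25.05
eef_pos: [0.4749, -0.2088, 0.0624]
ee_rot: [0.685, 0.729, 0.0, -0.0]
force: [0.3, -1.0, -3.8]
opening: 0.0505
grip_force: 63.7
```

Request:
{"api": "jog_arm", "payload": {
  "plan": [
    {"xyz": [0, 0, 0.005], "rot": [0, 0, 0], "hand": 0.5},
    {"xyz": [0, 0, 0.009], "rot": [0, 0, 0], "hand": 0.5},
    {"xyz": [0, 0, 0.0105], "rot": [0, 0, 0], "hand": 0.5},
    {"xyz": [0, 0, 0.0105], "rot": [0, 0, 0], "hand": 0.5},
    {"xyz": [0, 0, 0.0105], "rot": [0, 0, 0], "hand": 0.5}
  ]
}}

```text
clock: 25.55
eef_pos: [0.4749, -0.2091, 0.0517]
ee_rot: [0.685, 0.729, 0.0, 0.0]
force: [0.2, -0.2, -2.3]
opening: 0.0505
grip_force: 63.7
```

```bash
python3 - <<'E'
from h import *
go(.4743,-.209,3.5,.0495)
s=env.camera("scene");cv2.imwrite("pics/c16.png",s)
cv2.imwrite("pics/v13.png",cv2.resize(s[260:370,340:480],None,fx=4,fy=4,interpolation=cv2.INTER_CUBIC))
E
```

```text
t 25.55 pos [ 0.4749 -0.2091  0.0517] phi 3.53 F [ 0.2 -0.2 -2.3] open 0.0505 grip 63.7 
 shift [ 0.0001 -0.0006  0.0022] turn 0.03 xaxis [-0.062  0.998 -0.   ] yaxis [0.998 0.062 0.   ] tilt [ 0. -0. -1.] q [ 0.17  0.69  0.18  2.02 -0.26  0.45  0.6 ]
```

View pics/v13.png

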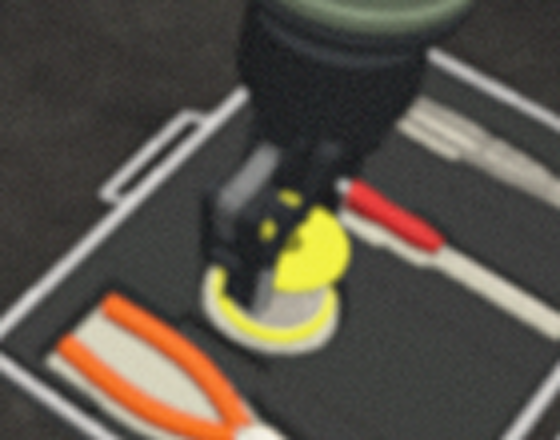

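Spool is concentric in its well. Lower the last 2 mm, release, lift away.

Request:
{"api": "jog_arm", "payload": {
  "plan": [
    {"xyz": [0, 0, 0.002], "rot": [0, 0, 0], "hand": 0.5},
    {"xyz": [0, 0, 0.002], "rot": [0, 0, 0], "hand": 0.5},
    {"xyz": [0, 0, 0.002], "rot": [0, 0, 0], "hand": 0.7},
    {"xyz": [0, 0, 0.002], "rot": [0, 0, 0], "hand": 0.75},
    {"xyz": [0, 0, 0.002], "rot": [0, 0, 0], "hand": 0.75}
  ]
}}

```text
clock: 26.1
eef_pos: [0.4749, -0.2091, 0.0496]
ee_rot: [0.685, 0.729, 0.0, 0.0]
force: [0.0, -0.1, -0.2]
opening: 0.0643
grip_force: 0.0
```

Request:
{"api": "jog_arm", "payload": {
  "plan": [
    {"xyz": [0, 0, -0.01], "rot": [0, 0, 0], "hand": 0.8},
    {"xyz": [0, 0, -0.04], "rot": [0, 0, 0], "hand": 0.8},
    {"xyz": [0, 0, -0.08], "rot": [0, 0, 0], "hand": 0.8},
    {"xyz": [0, 0, -0.12], "rot": [0, 0, 0], "hand": 0.8},
    {"xyz": [0, 0, -0.14], "rot": [0, 0, 0], "hand": 0.8}
  ]
}}

```text
clock: 26.6
eef_pos: [0.4754, -0.2095, 0.1933]
ee_rot: [0.685, 0.728, 0.001, 0.002]
force: [-0.3, 0.1, -0.7]
opening: 0.0685
grip_force: 0.0
```

Request:
{"api": "jog_arm", "payload": {
  "plan": [
    {"xyz": [0.24, 0.03, 0], "rot": [0, 0, 0], "hand": 0.8},
    {"xyz": [0.24, 0.03, 0], "rot": [0, 0, 0], "hand": 0.8},
    {"xyz": [0.24, 0.03, 0], "rot": [0, 0, 0], "hand": 0.8},
    {"xyz": [0.24, 0.03, 0], "rot": [0, 0, 0], "hand": 0.8},
    {"xyz": [0.24, 0.03, 0], "rot": [0, 0, 0], "hand": 0.8}
  ]
}}

```text
clock: 27.1
eef_pos: [0.4897, 0.035, 0.1904]
ee_rot: [0.685, 0.729, 0.0, 0.0]
force: [1.2, -0.8, -0.4]
opening: 0.0687
grip_force: 0.0
```

Request:
{"api": "jog_arm", "payload": {
  "plan": [
    {"xyz": [0.2, 0, 0], "rot": [0, 0, 0], "hand": 0.8},
    {"xyz": [0.2, 0, 0], "rot": [0, 0, 0], "hand": 0.8},
    {"xyz": [0.2, 0, 0], "rot": [0, 0, 0], "hand": 0.8},
    {"xyz": [0.2, 0, 0], "rot": [0, 0, 0], "hand": 0.8},
    {"xyz": [0.2, 0, 0], "rot": [0, 0, 0], "hand": 0.8}
  ]
}}

```text
clock: 27.6
eef_pos: [0.4762, 0.2389, 0.19]
ee_rot: [0.682, 0.731, 0.001, -0.001]
force: [0.4, -1.0, 0.3]
opening: 0.0685
grip_force: 0.0
```

```bash
python3 - <<'E'
from h import *
s=env.camera("scene");t=env.camera("top");cv2.imwrite("pics/c17.png",s);cv2.imwrite("pics/c17t.png",t)
cv2.imwrite("pics/v14.png",np.hstack([cv2.resize(t[180:310,380:520],(380,353),interpolation=cv2.INTER_CUBIC),cv2.resize(s[245:425,335:530],(410,378),interpolation=cv2.INTER_CUBIC)[:353]]))
go(.4,0,0)
E
```

```text
t 27.7 pos [0.4773 0.2328 0.19  ] phi 3.66 F [ 0.5 -1.3 -0.1] open 0.068 grip 0.0 
 shift [-0.2274 -0.092   0.    ] turn 3.66 xaxis [-0.064  0.998 -0.   ] yaxis [0.998 0.064 0.   ] tilt [ 0. -0. -1.] q [-0.74  0.47  0.24  1.92 -0.15  0.77 -0.35]
```

View pics/v14.png

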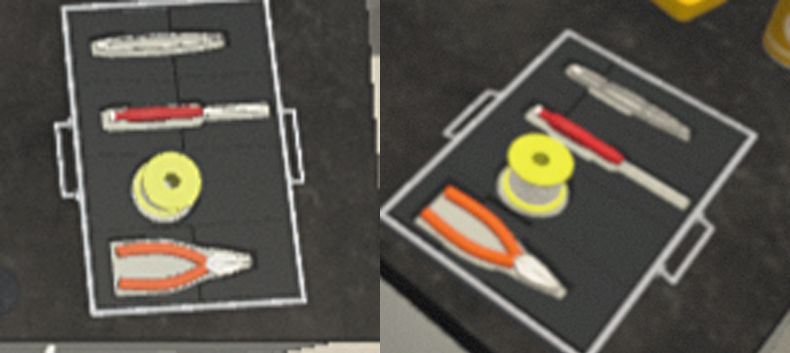

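```bash
python3 - <<'E'
from h import *
for c,f,k in (("top","c17t",(1.5,.7)),("scene","c17",(-2,-.75))):
    im=cv2.imread(f"pics/{f}.png");H,S,V=cv2.split(cv2.cvtColor(im,cv2.COLOR_BGR2HSV))
    for n,m,z in (("driver",((H<4)|(H>172))&(S>120)&(V>60),.014),("cutter",(H>3)&(H<13)&(S>150)&(V>110),.0125),("spooltop",(H>22)&(H<36)&(S>100)&(V>110),.047)):
        N,L,st,ct=cv2.connectedComponentsWithStats(m.astype(np.uint8))
        for i in range(1,N):
            if st[i,4]<60: continue
            v,u=np.nonzero(L==i);P=unproj(c,np.c_[u,v],z)*1000+k
            if not(P[:,1].mean()<-100 and 380<P[:,0].mean()<600): continue
            r=cv2.minAreaRect(P.astype(np.float32)); print(c,n,P.mean(0).round(1),np.round(r[0],1),np.round(r[1],1),round(r[2],1))
E
```

```text
top driver [ 549.1 -207.8] [ 549.7 -208.6] [12.6 82.8] 5.9
top cutter [ 400.9 -205.1] [ 400.7 -204. ] [38.8 82.3] 0.1
top spooltop [ 475.2 -207.4] [ 474.5 -205.7] [56.8 59.5] 0.1
scene driver [ 550.  -208.6] [ 549.6 -207.6] [19.3 84.6] 2.2
scene cutter [ 401.7 -203.8] [ 401.3 -203.3] [47.5 87.5] 1.9
scene spooltop [ 467.8 -214.5] [ 462.3 -215.8] [85.5 56.7] 21.1
```

```bash
python3 -c "
from cell import env
print(env.close_job())"
```

```text
the job is handed in; nothing more can be done
None
```

I handed the job in at about 28 s: the final pictures show the cutters, screwdriver, tweezers and the larger spool each in its own cut-out, right way round, with the spool upright. The screwdriver measures about 3 mm to one side of its pocket's centre line, roughly the full room there, and its height looks right for resting on the floor. I did not touch the tape roll or the flux jar.

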